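Clear the mantel, load the candle rail and switch the candles on

ROBOT

A 6-joint arm with a two-finger parallel gripper is mounted at the origin on the work surface. World frame = base frame: x ahead of the robot, y to its left, z up, the work surface at z = 0. Lengths are in m, angles in degrees, forces in N, time in s.
With the tool pointing down it reaches from about 0.4 to 0.825 m from the base axis. Payload 7 kg.
Tool frame: the origin (TCP) lies at the very end of the fingers, on their centre line; the grasp point (between the pads) lies 19 mm behind it (grasp_offset is the x of the grasp point in the tool frame, in m); x points along the fingers, y is the direction in which the jaws open and shut, and the axes are right-handed (so a half turn about x gives the same grasp; the last joint's range is limited). The gripper opens to 88 mm and grips with 3 to 60 N. Pads are 19 mm wide; open, the fingers measure 130 mm over their backs; the gripper's body (78 mm by 193 mm) begins 47 mm behind the grasp point.
Start: joints at [-59.181, 20.546, 0.682, 0, -70.136, -16.507], TCP at [0.167, -0.654, 0.227] pointing down, gripper open.
Joint ranges: [-176.03, 176.03], [-82.01, 121.73], [-58.28, 71.71], [-173.87, 95.51], [-174.79, -0.11], [-173.66, 173.66]. Speed limits (degrees/s): [136.94, 136.94, 172.46, 180, 180, 180].

INTERFACE

Orientations are given as [roll, pitch, yaw] about the fixed x, y, z axes, in that order (R = Rz(yaw) Ry(pitch) Rx(roll)).
In Python, from plant import get_obs, snapshot, close_job, grasp_offset gives the robot as it stands.
- The arm moves only by the tool carry_out, never from a script. Its argument "series" is a list that holds one entry, the list of rows, each a list of 6 numbers: the shift along the tool's x, y, z in mm, then the turn, a rotation vector about the tool's x, y, z in degrees. A call has 1 to 10 rows; each row is the pose to reach, as a shift and turn from the pose commanded when the call began, along the tool's axes at that moment; what a row does not reach only later rows make up. A row lasts 1/8 s, in which the tool goes at most 62.5 mm and 10.7 degrees, less where a joint would pass 70% of its speed; a pose out of reach is approached as far as the arm can. A call with a gripper value outside its range is refused whole. "hand" is the gripper's target within -1 to 1 (shut at 1, half-way at 0, fully open at -1), set as the call begins (left out, the last holds). The fingers move at their own pace and stop on an object; the grip force is fixed at half the most. Time passes only in rows, so rows that repeat a pose let the fingers close. It gives the time, the measured TCP pose, the force and the opening at its end, in the units of the state.
- get_obs(): the state, without advancing time (a new reading comes with each control period).
- snapshot(name): name is "side" or "top"; returns a dict with "color" (400x640x3 uint8, red, green, blue), "fx", "fy", "cx", "cy" (pixels), "dist_coeffs" ([k1, k2, p1, p2, k3] as OpenCV has them; the pictures are not rectified), "eye" and "attitude" of the camera in the world. Camera axes: x right, y down, z forward; pixel columns grow to the right and rows downward; lengths in m; the calibration is good to about 2 mm. A picture is of the moment at which its call begins. There is no depth.
- close_job(): hands the job in, once; it reports no verdict.
The state is a dict: "clock": time; "joint_pos": joint angles; "qvel": joint speeds; "tau": joint torques, N m; "tool_pos": TCP position; "orientation": TCP orientation; "force": force on the tool from outside, world axes, zero at the start; "moment": the same for the moment, N m; "opening": finger opening in m.
Only numpy, scipy, OpenCV 4.12 (cv2) and the standard library are available. Lean on these libraries where they do the work, as an engineer would, in place of code of your own. Each camera call takes 0.05 s, during which the arm holds its last target.

TASK

First clear the candle line: stand the wooden robin upright in the middle of the round coaster and the little white vase in the middle of the square one. Then slide the square LED candles along the shelf, all together as one row without lifting any, into the steel rail until the closed-up row is fully home against the end stop, and after that press every candle's cap fully down. Last, stand the robin upright in the middle of the dark disc before the rail's mouth, leaving the vase on its coaster and the teapot, clear box and key block where they are.

Things in the scene. Friction and masses are not known exactly. Their poses are not given: they have to be found in the camera images.
- rail: Steel rail fixed to the shelf, no floor: two side strips 200 mm long, 4 mm thick, 15 mm high; channel 44 mm wide between them, room for exactly five candles. Origin at shelf level in the middle of the open mouth; y runs along the channel into the rail, x across. From y = 0 to -26 mm the strips splay to about 68 mm wide. An end stop 30 mm high shuts the channel, inner face at y = +200 mm.
- candle1: LED candle 1, counted from the rail's mouth (absent ones leave gaps; the order stays): white square block 38 x 38 mm, 42 mm high, about 0.1 kg, round cap on top. Origin at the centre of its underside, sides along x and y. Starts on the shelf outside the mouth, about 3 mm or less off the channel's line, turned at most 5 degrees from it.
- candle2: LED candle 2, counted from the rail's mouth (absent ones leave gaps; the order stays): white square block 38 x 38 mm, 42 mm high, about 0.1 kg, round cap on top. Origin at the centre of its underside, sides along x and y. Starts on the shelf outside the mouth, about 3 mm or less off the channel's line, turned at most 5 degrees from it.
- candle3: LED candle 3, counted from the rail's mouth (absent ones leave gaps; the order stays): white square block 38 x 38 mm, 42 mm high, about 0.1 kg, round cap on top. Origin at the centre of its underside, sides along x and y. Starts on the shelf outside the mouth, about 3 mm or less off the channel's line, turned at most 5 degrees from it.
- candle4: LED candle 4, counted from the rail's mouth (absent ones leave gaps; the order stays): white square block 38 x 38 mm, 42 mm high, about 0.1 kg, round cap on top. Origin at the centre of its underside, sides along x and y. Starts on the shelf outside the mouth, about 3 mm or less off the channel's line, turned at most 5 degrees from it.
- candle5: LED candle 5, counted from the rail's mouth (absent ones leave gaps; the order stays): white square block 38 x 38 mm, 42 mm high, about 0.1 kg, round cap on top. Origin at the centre of its underside, sides along x and y. Starts on the shelf outside the mouth, about 3 mm or less off the channel's line, turned at most 5 degrees from it.
- cap1 (a joint): Push-down cap of candle 1: a white disc 26 mm across, centred on the candle's top. 0 = up, its flat top 52 mm above the shelf; 0.006 (m) = fully pressed, top at 46 mm. A stiff catch of about 5 N holds it wherever it is left (no spring return); it grows as the cap is pressed straight down.
- cap2 (a joint): Push-down cap of candle 2: a white disc 26 mm across, centred on the candle's top. 0 = up, its flat top 52 mm above the shelf; 0.006 (m) = fully pressed, top at 46 mm. A stiff catch of about 5 N holds it wherever it is left (no spring return); it grows as the cap is pressed straight down.
- cap3 (a joint): Push-down cap of candle 3: a white disc 26 mm across, centred on the candle's top. 0 = up, its flat top 52 mm above the shelf; 0.006 (m) = fully pressed, top at 46 mm. A stiff catch of about 5 N holds it wherever it is left (no spring return); it grows as the cap is pressed straight down.
- cap4 (a joint): Push-down cap of candle 4: a white disc 26 mm across, centred on the candle's top. 0 = up, its flat top 52 mm above the shelf; 0.006 (m) = fully pressed, top at 46 mm. A stiff catch of about 5 N holds it wherever it is left (no spring return); it grows as the cap is pressed straight down.
- cap5 (a joint): Push-down cap of candle 5: a white disc 26 mm across, centred on the candle's top. 0 = up, its flat top 52 mm above the shelf; 0.006 (m) = fully pressed, top at 46 mm. A stiff catch of about 5 N holds it wherever it is left (no spring return); it grows as the cap is pressed straight down.
- robin: Wooden robin figure, 72 mm high, about 0.13 kg, on a round foot 56 mm across and 8 mm thick; round body 41 mm across at 30 mm up; beak out to 27 mm towards its +x, tail out to 43 mm towards -x (25 to 42 mm up). Gripped across the body along its y axis, where it is about 41 mm wide. Origin at the centre of the underside of its foot.
- vase: Small matte white porcelain bud vase, round, 80 mm high, about 0.14 kg: foot 36 mm across, nearly straight belly 40 mm across from 12 to 34 mm up, tapering to a neck 17 mm across at 68 mm up, lip 26 mm across. Origin at the centre of its underside.
- round_coaster: Round cork coaster, 92 mm across, 5 mm thick, fixed to the shelf. Origin at the centre of its underside (its top is 5 mm above the shelf).
- square_coaster: Square cork coaster, 88 x 88 mm, 5 mm thick, fixed to the shelf. Origin at the centre of its underside (its top is 5 mm above the shelf).
- robin_spot (a point): Centre of a dark round steel disc 64 mm across, inlaid flush with the shelf on the channel's line 65 mm outside the rail's mouth (rail y = -65 mm); the candles slide over it. At shelf level.
- teapot: Bystander: yellow ceramic teapot ornament about 58 mm across the body, 54 mm high, spout and handle reaching about 46 mm from its axis. Origin under its centre.
- acrylic_box: Bystander: clear acrylic box with a latch, 92 x 132 x 65 mm high. Origin under its centre.
- key_block: Bystander: steel key hook block 50 x 160 mm, with three upright pegs to 70 mm high. Origin under its centre.

How it is judged:
By the outcome, as a careful person would: the job done as asked, in the order asked, and still so for the second after the job is handed in, with the robot touching nothing.
Of candle1, candle2, candle3, candle4, candle5 only 3 to 5 are there at a start; the rules pass over those that are not, and their reading is None.
At some moment in a run one of robin may be knocked a few centimetres aside while the robot is not near it.
Once in a run the grip may slacken for a moment while it holds something.
It also fails if it takes over 200 s, if anything falls off the work surface, if the arm or the gripper's body presses on something with over 40 N, if the wrist force passes 120 N, or if a joint passes its speed limit or range.

## Working session

There is one attempt and no reset: what is moved stays moved. The work goes in short steps, Python scripts to look and compute and a tool call to move; the robot and the scene stay as the last step left them, time stands still between calls to the robot, and variables do not carry over. Pictures are saved under pics/ and viewed, and the job is handed in when it is done.

Besides the shell and the picture viewer there is one more tool, called after ">>>" by a JSON object that holds its "name" and its "arguments", one argument or row to a line. carry_out: Moves the arm, as the interface text tells. Its arguments: {"type":"object","properties":{"series":{"type":"array","items":{"type":"array","items":{"type":"array","items":{"type":"number"}}}},"hand":{"type":"number"}},"required":["series"]}

```bash
ls; mkdir -p pics; cat > h.py <<'E'
import numpy as np, cv2
from plant import get_obs, snapshot, close_job, grasp_offset
from scipy.spatial.transform import Rotation as R
E
python3 - <<'E'
from h import *
o=get_obs();print(o);print(grasp_offset)
for n in("side","top"):
    s=snapshot(n);cv2.imwrite(f"pics/{n}0.png",s["color"][:,:,::-1])
    s.pop("color");print(n,s)
E
```

```text
pics
{'clock': 0.0, 'joint_pos': array([-5.91817980e+01,  2.05920896e+01,  6.31899129e-01, -2.04731324e-02,
       -7.01346709e+01, -1.65061717e+01]), 'qvel': array([ 0.02758064,  0.0344318 ,  0.02163436, -0.06834511,  0.03373601,
       -0.04138929]), 'tau': array([ 1.78894206e-03, -5.82718492e+01,  2.93050539e+01,  6.99776441e+00,
        6.57933037e-03, -1.67744938e-04]), 'tool_pos': array([ 0.16670253, -0.65357473,  0.22559994]), 'orientation': array([ 95.03905491,  89.90320529, 109.34411229]), 'force': array([-0.1747057 ,  0.08701423, -0.22917016]), 'moment': array([-0.02894667, -0.02980608,  0.00073817]), 'opening': 0.08727876506309552}
-0.0188
side {'fx': 412.14893487205006, 'fy': 412.14893487205006, 'cx': 315.9202419906953, 'cy': 204.38262897975008, 'dist_coeffs': array([-0.02126117,  0.        ,  0.        ,  0.        ,  0.        ]), 'eye': array([0.26225413, 0.79646384, 0.82155222]), 'attitude': array([-131.35679554,    0.61510732, -157.07385151])}
top {'fx': 416.69636702489066, 'fy': 416.69636702489066, 'cx': 315.89506041886403, 'cy': 191.45335751216163, 'dist_coeffs': array([0.00714868, 0.        , 0.        , 0.        , 0.        ]), 'eye': array([ 0.41114407, -0.00261298,  1.06925912]), 'attitude': array([-168.57683879,    0.45317161,  -90.18070605])}
```

View pics/top0.png

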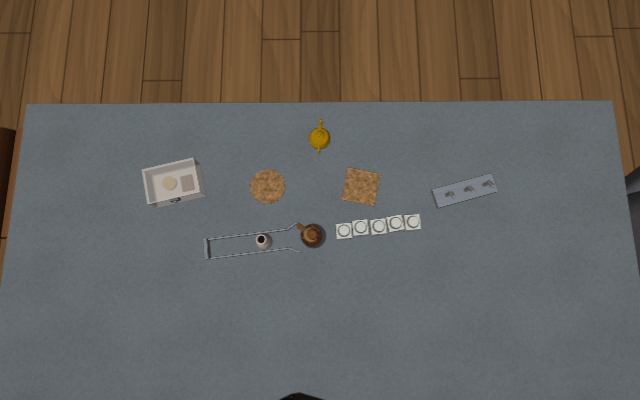

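View pics/side0.png

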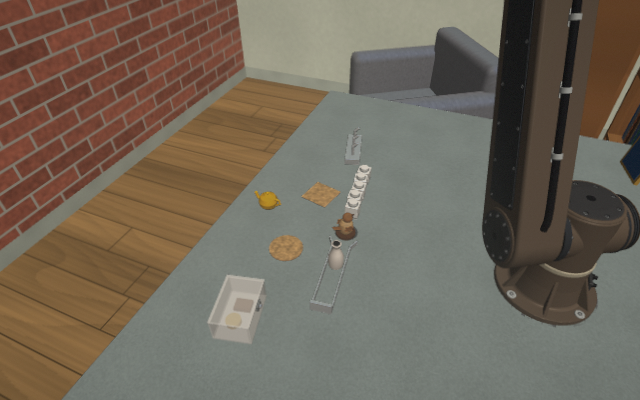

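The top view shows five candles at (345–413, 222–230), the robin near (312,235), the vase in the rail at (262,241), the round coaster at (267,186) and the square one at (361,186). I'll enlarge these next.

```bash
cat >> h.py <<'E'
def cam(s):
    K=np.array([[s['fx'],0,s['cx']],[0,s['fy'],s['cy']],[0,0,1.]])
    return K,np.array(s['dist_coeffs'],float),R.from_euler('xyz',s['attitude'],degrees=True).as_matrix(),np.array(s['eye'])
def pt(s,uv,z):
    K,d,A,e=cam(s)
    p=cv2.undistortPoints(np.array(uv,float).reshape(-1,1,2),K,d).reshape(-1,2)
    r=np.c_[p,np.ones(len(p))]@A.T
    t=(np.asarray(z)-e[2])/r[:,2]
    return e+r*t[:,None]
def proj(s,P):
    K,d,A,e=cam(s)
    P=np.atleast_2d(P)
    return cv2.projectPoints(P.astype(float),cv2.Rodrigues(A.T)[0],-A.T@e,K,d)[0].reshape(-1,2)
def crop(s,name,x0,y0,x1,y1,f):
    im=s['color'][y0:y1,x0:x1,::-1]
    cv2.imwrite('pics/'+name,cv2.resize(im,None,fx=f,fy=f,interpolation=cv2.INTER_CUBIC))
E
python3 - <<'E'
from h import *
t=snapshot('top');s=snapshot('side')
crop(t,'t1.png',200,160,360,270,5)
crop(t,'t2.png',320,160,440,250,6)
crop(s,'s1.png',260,150,390,320,3.5) if 0 else crop(s,'s1.png',260,150,390,320,3)
E
```

```text
(no output)
```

View pics/t1.png

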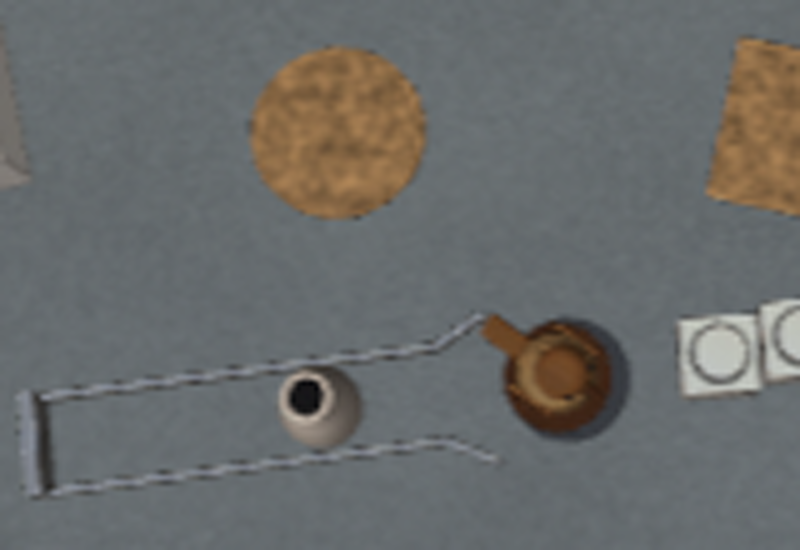

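View pics/t2.png

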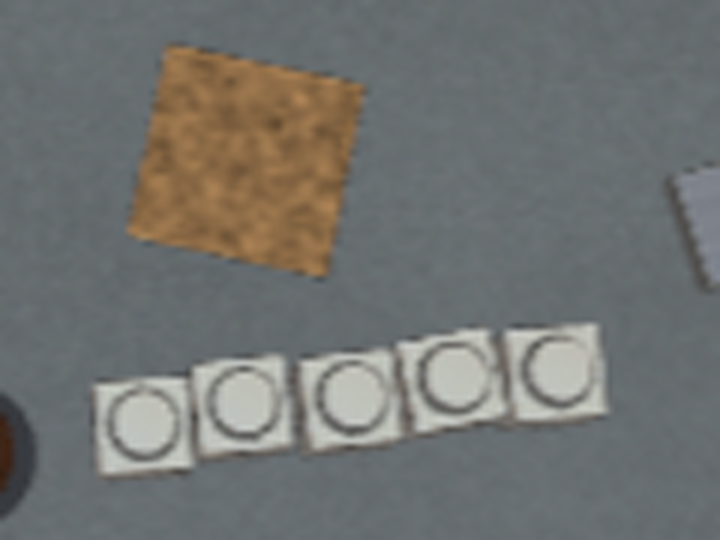

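View pics/s1.png

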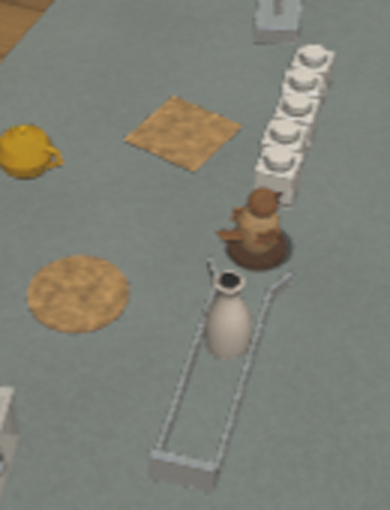

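```bash
cat > m1.py <<'E'
from h import *
t=snapshot('top')
def c(x0,y0,f,P): P=np.array(P,float); return (P+.5)/f-.5+[x0,y0]
a=lambda P:c(200,160,5,P); b=lambda P:c(320,160,6,P)
pr=lambda n,v:print(n,(v[:,:2]*1000).round(1).tolist())
pr('rc',pt(t,a([[338.5,132]]),.005))
q=pt(t,b([[165,45],[365,88],[328,276],[128,236]]),.005);pr('sc',q);print(q.mean(0))
r=pt(t,a([[45,397],[50,490],[435,347],[440,441]]),.015);pr('rail',r)
pr('stop top corners',pt(t,a([[18,392],[35,390],[47,490],[28,497]]),.03))
m=(r[2]+r[3])/2;f=(r[0]+r[1])/2;print('mouth',m,'far',f,np.linalg.norm(f-m),np.degrees(np.arctan2(*(f-m)[[1,0]])))
pr('vase lip',pt(t,a([[306,396]]),.08))
pr('robin foot',pt(t,a([[557,379]]),.008)); pr('robin head',pt(t,a([[562,372]]),.06)); pr('tail',pt(t,a([[490,325]]),.036))
pr('disc',pt(t,a([[628,380],[610,335],[600,430]]),0))
pr('caps',pt(t,b([[143,424],[244,403],[352,397],[455,377],[559,371]]),.052))
tl=pt(t,b([[94,383],[191,362],[300,360],[397,342],[504,331]]),.042);tr=pt(t,b([[187,377],[287,355],[394,348],[489,330],[598,324]]),.042)
print('yaw',np.degrees(np.arctan2((tl-tr)[:,0],(tl-tr)[:,1])),np.linalg.norm(tl-tr,axis=1))
E
python3 m1.py
```

```text
rc [[641.4, 132.2]]
sc [[691.3, -77.3], [671.5, -164.3], [588.2, -145.6], [606.1, -59.7]]
[ 0.63929816 -0.11172983  0.005     ]
rail [[502.9, 276.6], [456.5, 271.8], [527.4, 79.7], [480.0, 76.6]]
stop top corners [[504.2, 286.2], [505.1, 277.7], [455.8, 269.4], [452.4, 278.6]]
mouth [0.50371904 0.07814701 0.015     ] far [0.47968326 0.27418273 0.015     ] 0.19750373022065185 96.99009858498563
vase lip [[497.2, 135.5]]
robin foot [[511.6, 17.9]]
robin head [[510.1, 14.5]]
tail [[535.9, 50.7]]
disc [[511.7, -18.3], [534.9, -9.2], [486.3, -3.8]]
caps [[519.7, -62.2], [528.1, -103.4], [530.4, -147.5], [538.4, -189.8], [540.7, -232.2]]
yaw [-3.47501945 -3.96012631 -7.07470129 -7.23581437 -4.05725531] [0.03846586 0.03979468 0.03924378 0.03848587 0.03902923]
```

```bash
cat >> h.py <<'E'
def plan(x,y,z,phi,tilt=None):
    """relative move (mm, deg) to TCP mm x,y,z tool down jaw axis at phi deg"""
    o=get_obs(); A=R.from_euler('xyz',o['orientation'],degrees=True)
    p=o['tool_pos']*1000
    best=None
    for f in(phi,phi+180):
        c,s=np.cos(np.radians(f)),np.sin(np.radians(f))
        X=np.array([0,0,-1.]);Y=np.array([c,s,0]);T=np.c_[X,Y,np.cross(X,Y)]
        rv=(A.inv()*R.from_matrix(T)).as_rotvec(degrees=True)
        if best is None or np.linalg.norm(rv)<np.linalg.norm(best): best=rv
    d=A.inv().apply(np.array([x,y,z])-p)
    print('shift',d.round(1),'turn',best.round(1),'| rows>=',max(np.linalg.norm(d)/62.5,np.linalg.norm(best)/10.7).round(1),'jaw now',np.degrees(np.arctan2(*A.as_matrix()[:2,1][::-1])).round(1),'pos',p.round(1),'j6',o['joint_pos'][5].round(1),'F',o['force'].round(1),'op',round(o['opening']*1000,1),'t',round(o['clock'],2))
E
python3 - <<'E'
from h import *
plan(497,135.5,200,97)
E
```

```text
shift [ 26.6 683.2 515.1] turn [ 7.3 -0.  -0. ] | rows>= 13.7 jaw now 104.3 pos [ 166.8 -653.9  226.2] j6 -16.5 F [-0.5  0.3 -0.3] op 87.7 t 0.25
```

>>> {"name": "carry_out", "arguments": {
  "series": [
    [[0,40,48,0,0,0],[0,90,100,0,0,0],[0,140,155,0,0,0],[0,190,210,0,0,0],[0,240,265,0,0,0],[0,290,315,0,0,0],[0,322,374,2,0,0],[5,375,395,4,0,0],[10,430,415,5.5,0,0],[15,485,437,7.3,0,0]]
  ],
  "hand": -1
}}

```text
clock: 1.5
tool_pos: [0.4641, -0.1118, 0.2146]
orientation: [-4.4, 90.0, 2.6]
force: [1.4, 0.0, 0.3]
opening: 0.0873
```

```bash
python3 - <<'E'
from h import *
plan(497,135.5,120,97)
E
```

```text
shift [ 94.6 241.5  62.6] turn [-0.  0.  0.] | rows>= 4.3 jaw now 97.0 pos [ 464.1 -111.8  214.6] j6 -93.2 F [1.4 0.  0.3] op 87.3 t 1.5
```

>>> {"name": "carry_out", "arguments": {
  "series": [
    [[10,50,12,0,0,0],[20,105,26,0,0,0],[30,160,40,0,0,0],[50,210,54,0,0,0],[80,241.5,62.6,0,0,0],[94.6,241.5,62.6,0,0,0],[94.6,241.5,62.6,0,0,0]]
  ]
}}

```text
clock: 2.38
tool_pos: [0.4955, 0.1329, 0.1189]
orientation: [-152.0, 89.8, -145.0]
force: [-0.2, 0.1, 1.0]
opening: 0.0877
```

```bash
python3 - <<'E'
from h import *
s=snapshot('side');t=snapshot('top')
u=(np.array([230,281])+.5)/3-.5+[260,150]
print(pt(s,[u],.08))
plan(497,135.5,12,97)
crop(s,'s2.png',280,200,400,300,6)
E
```

```text
[[0.49486574 0.13812412 0.08      ]]
shift [108.6   2.5   0.7] turn [-0.  0. -0.] | rows>= 1.7 jaw now 97.0 pos [496.6 132.9 120.6] j6 -119.9 F [0.8 0.8 0.1] op 87.7 t 2.48
```

View pics/s2.png

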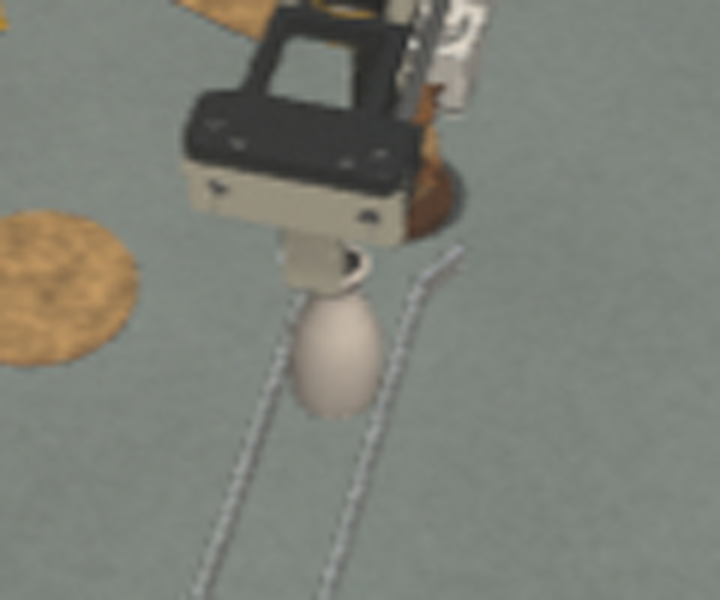

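The side view shows the gripper (its body at crop (300,150)) above the vase. The vase's belly is at (340,360), between the strips. I'll go down onto it.

>>> {"name": "carry_out", "arguments": {
  "series": [
    [[25,4,0,0,0,0],[50,4,0,0,0,0],[75,4,0,0,0,0],[95,4,0,0,0,0],[108,4,0,0,0,0],[108,4,0,0,0,0],[108,4,0,0,0,0]]
  ]
}}

```text
clock: 3.35
tool_pos: [0.4965, 0.1377, 0.0129]
orientation: [23.1, 89.9, 30.1]
force: [-0.3, 0.7, -0.5]
opening: 0.0877
```

>>> {"name": "carry_out", "arguments": {
  "series": [
    [[0,0,0,0,0,0],[0,0,0,0,0,0],[0,0,0,0,0,0],[0,0,0,0,0,0],[0,0,0,0,0,0],[0,0,0,0,0,0],[0,0,0,0,0,0],[0,0,0,0,0,0]]
  ],
  "hand": 1
}}

```text
clock: 4.35
tool_pos: [0.4958, 0.1374, 0.012]
orientation: [-139.4, 90.0, -132.4]
force: [-0.5, -1.1, 0.1]
opening: 0.0394
```

>>> {"name": "carry_out", "arguments": {
  "series": [
    [[-10,0,0,0,0,0],[-30,0,0,0,0,0],[-60,0,0,0,0,0],[-90,0,0,0,0,0],[-110,0,0,0,0,0],[-110,0,0,0,0,0],[-110,0,0,0,0,0]]
  ]
}}

```text
clock: 5.22
tool_pos: [0.4953, 0.1373, 0.1216]
orientation: [175.6, 90.0, -177.4]
force: [-0.0, -1.0, -1.5]
opening: 0.0395
```

```bash
python3 - <<'E'
from h import *
s=snapshot('side')
plan(639.3,-111.7,120,97)
crop(s,'s3.png',280,120,400,270,4)
E
```

```text
shift [   1.2 -264.6  112.6] turn [ 0.  -0.1  0. ] | rows>= 4.6 jaw now 97.0 pos [495.3 137.2 121.2] j6 -120.4 F [ 0.9 -0.6 -0.5] op 39.3 t 5.28
```

View pics/s3.png

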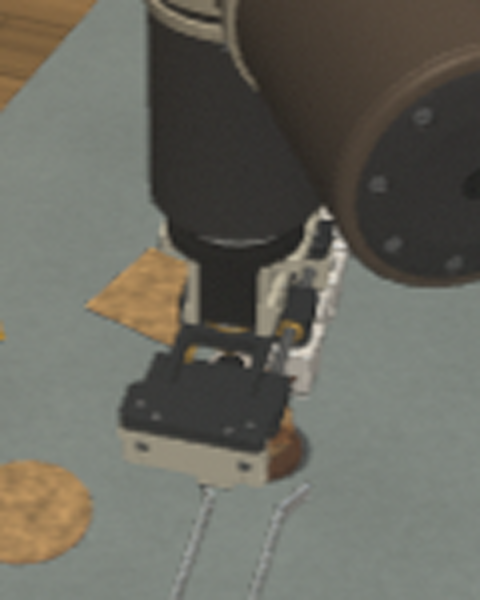

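The vase is lifted, hidden behind the gripper, and the channel at crop (215,560) is empty. Next I'll carry it to the square coaster.

>>> {"name": "carry_out", "arguments": {
  "series": [
    [[0,-30,13,0,0,0],[0,-75,32,0,0,0],[0,-125,53,0,0,0],[0,-175,74,0,0,0],[0,-220,94,0,0,0],[0,-250,106,0,0,0],[0,-264.6,112.6,0,0,0],[0,-264.6,112.6,0,0,0],[0,-264.6,112.6,0,0,0]]
  ]
}}

```text
clock: 6.4
tool_pos: [0.6393, -0.1106, 0.1215]
orientation: [164.9, 89.9, 171.9]
force: [-0.7, 0.1, -0.5]
opening: 0.04
```

```bash
python3 - <<'E'
from h import *
plan(639.3,-111.7,18,97)
t=snapshot('top');s=snapshot('side')
crop(s,'s4.png',260,120,400,280,3.5);crop(t,'t4.png',260,140,440,260,4)
E
```

```text
shift [103.5  -1.1  -0. ] turn [ 0.  -0.1 -0. ] | rows>= 1.7 jaw now 97.0 pos [ 639.3 -110.6  121.5] j6 -90.3 F [-0.7  0.1 -0.5] op 40.0 t 6.4
```

View pics/s4.png

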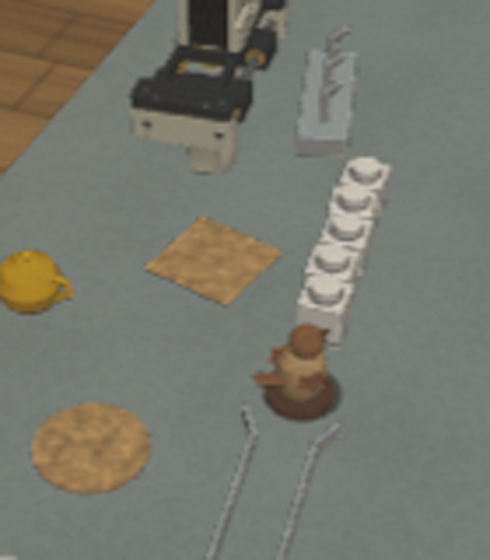

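View pics/t4.png

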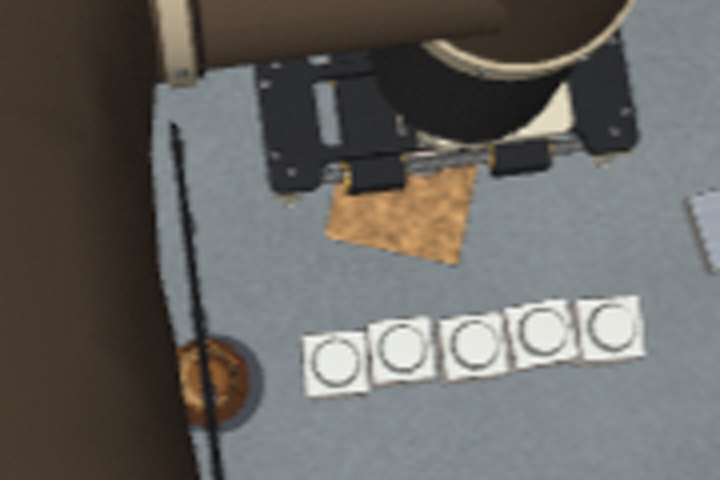

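```bash
python3 - <<'E'
from h import *
s=snapshot('side')
crop(s,'s5.png',285,135,345,185,12)
print(proj(s,[[.639,-.11,.12],[.639,-.11,.108],[.639,-.11,.188]]))
E
```

```text
[[320.60732182 162.46972707]
 [320.6206583  165.81518766]
 [320.52804393 142.65301282]]
```

View pics/s5.png

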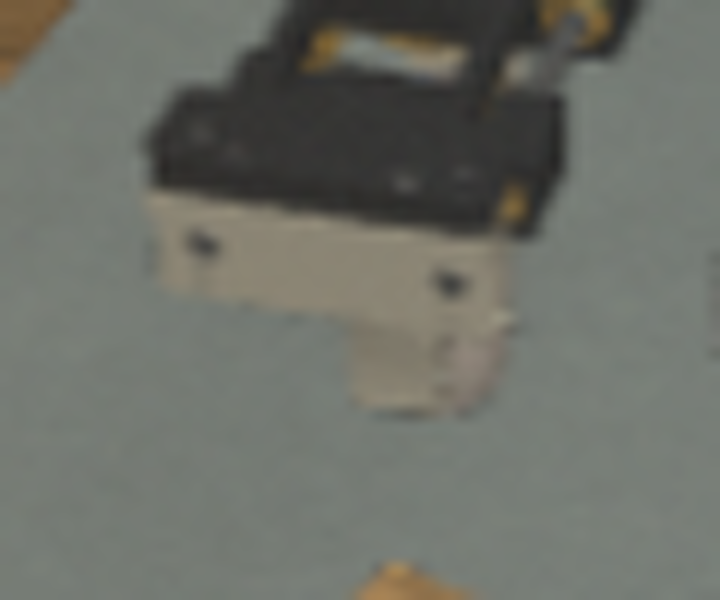

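The carried vase shows to the right of the near finger at crop (470,370), where I'd expect it. I'll lower it onto the square coaster.

>>> {"name": "carry_out", "arguments": {
  "series": [
    [[25,-1,0,0,0,0],[50,-1,0,0,0,0],[75,-1,0,0,0,0],[90,-1,0,0,0,0],[98,-1,0,0,0,0],[102,-1,0,0,0,0],[104,-1,0,0,0,0],[104,-1,0,0,0,0],[104,-1,0,0,0,0]]
  ]
}}

```text
clock: 7.68
tool_pos: [0.6403, -0.1124, 0.0185]
orientation: [-4.8, 90.0, 2.2]
force: [-0.2, -0.5, -0.8]
opening: 0.0394
```

>>> {"name": "carry_out", "arguments": {
  "series": [
    [[0.6,0,0,0,0,0],[1.2,0,0,0,0,0],[1.2,0,0,0,0,0]]
  ]
}}

```text
clock: 8.05
tool_pos: [0.6401, -0.1124, 0.017]
orientation: [-15.9, 90.0, -8.9]
force: [-0.7, 0.3, 1.5]
opening: 0.0394
```

>>> {"name": "carry_out", "arguments": {
  "series": [
    [[0,0,0,0,0,0],[0,0,0,0,0,0],[0,0,0,0,0,0],[0,0,0,0,0,0],[0,0,0,0,0,0],[0,0,0,0,0,0],[0,0,0,0,0,0],[0,0,0,0,0,0]]
  ],
  "hand": -1
}}

```text
clock: 9.05
tool_pos: [0.64, -0.1124, 0.0168]
orientation: [63.7, 90.0, 70.7]
force: [0.3, 0.1, 0.1]
opening: 0.0873
```

>>> {"name": "carry_out", "arguments": {
  "series": [
    [[-20,0,0,0,0,0],[-50,0,0,0,0,0],[-90,0,0,0,0,0],[-130,0,0,0,0,0],[-130,-30,0,0,0,0],[-130,-90,0,0,0,0],[-130,-150,0,0,0,0],[-130,-150,0,0,0,0]]
  ]
}}

```text
clock: 10.05
tool_pos: [0.6578, -0.2653, 0.1459]
orientation: [-164.8, 89.9, -158.1]
force: [0.1, 0.5, 0.0]
opening: 0.0873
```

```bash
python3 - <<'E'
from h import *
t=snapshot('top');s=snapshot('side')
crop(s,'s6.png',260,120,400,280,3.5);crop(t,'t6.png',230,150,410,260,4.4)
plan(511.6,17.9,150,143.5)
E
```

```text
shift [  -3.6  295.5 -111.5] turn [-46.6  -0.   -0. ] | rows>= 5.1 jaw now 96.9 pos [ 657.8 -262.1  146.2] j6 -77.1 F [-0.3  0.1  1.1] op 87.8 t 10.15
```

View pics/s6.png

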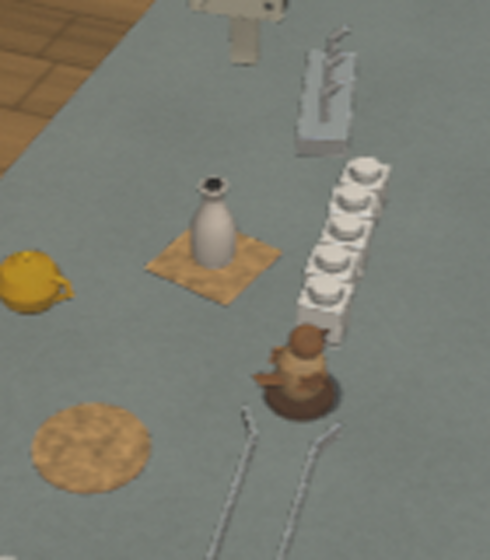

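View pics/t6.png

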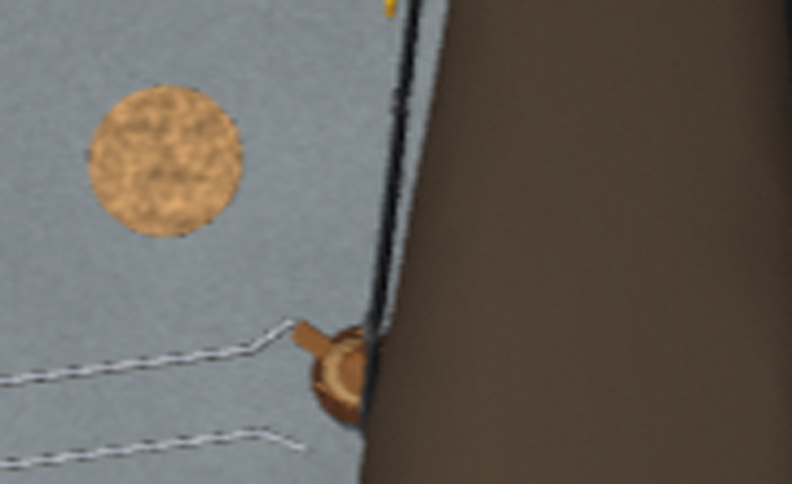

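The vase stands upright on the square coaster, with its lip at (213,185) in the side crop. The robin hasn't moved.

```bash
python3 - <<'E'
from h import *
s=snapshot('side')
f=lambda p:(np.array(p)+.5)/3.5-.5+[260,120]
print('vase lip',pt(s,[f([213,185])],.085),'expect offset vs vase side bias (-2.3,+2.6)')
print('robin foot',pt(s,[f([302,394])],.008),'tail',pt(s,[f([262,378])],.036),'head top',pt(s,[f([309,340])],.06))
print('rc',pt(s,[f([91,447])],.005),'sc',pt(s,[f([214,260])],.005))
crop(s,'s7.png',320,205,365,245,16)
E
```

```text
vase lip [[ 0.63866137 -0.10804752  0.085     ]] expect offset vs vase side bias (-2.3,+2.6)
robin foot [[0.50782954 0.02469704 0.008     ]] tail [[0.53390788 0.04660295 0.036     ]] head top [[0.50700724 0.01680459 0.06      ]]
rc [[0.63892913 0.13707156 0.005     ]] sc [[ 0.63681304 -0.10516856  0.005     ]]
```

View pics/s7.png

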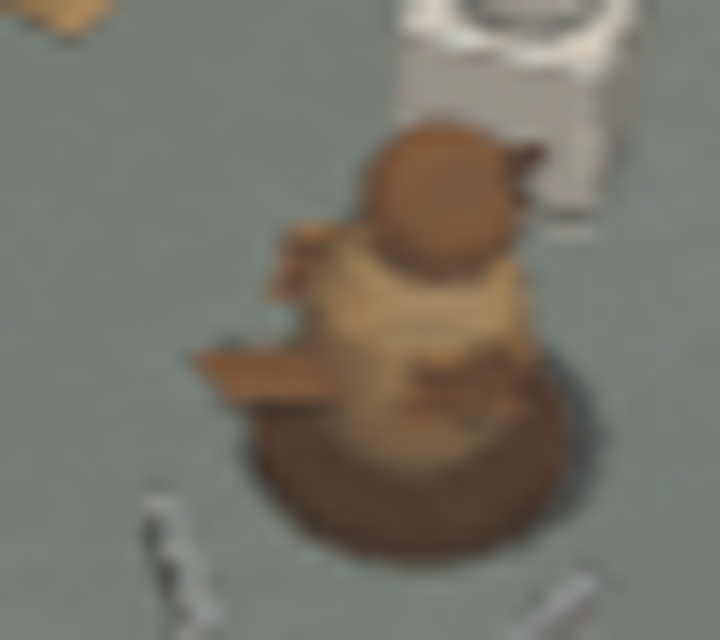

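>>> {"name": "carry_out", "arguments": {
  "series": [
    [[0,50,-10,-9,0,0],[0,105,-35,-18,0,0],[0,160,-60,-27,0,0],[0,210,-80,-36,0,0],[0,255,-97,-44,0,0],[0,285,-108,-46.6,0,0],[0,295.5,-111.5,-46.6,0,0],[0,295.5,-111.5,-46.6,0,0]]
  ],
  "hand": -0.4
}}

```text
clock: 11.2
tool_pos: [0.5115, 0.0194, 0.1472]
orientation: [-35.3, 90.0, 18.4]
force: [0.3, 0.3, 0.6]
opening: 0.0615
```

The side view shows the robin upright, its tail pointing left at crop (200,360). I'll check the vase from the top before picking up the robin.

```bash
python3 - <<'E'
from h import *
t=snapshot('top')
crop(t,'t8.png',220,130,420,260,4)
plan(511.6,17.9,20,143.5)
E
```

```text
shift [127.   -0.3  -0.9] turn [0.2 0.  0. ] | rows>= 2.0 jaw now 143.7 pos [511.8  18.8 147. ] j6 -60.4 F [-0.1  0.2 -0.1] op 61.2 t 11.25
```

View pics/t8.png

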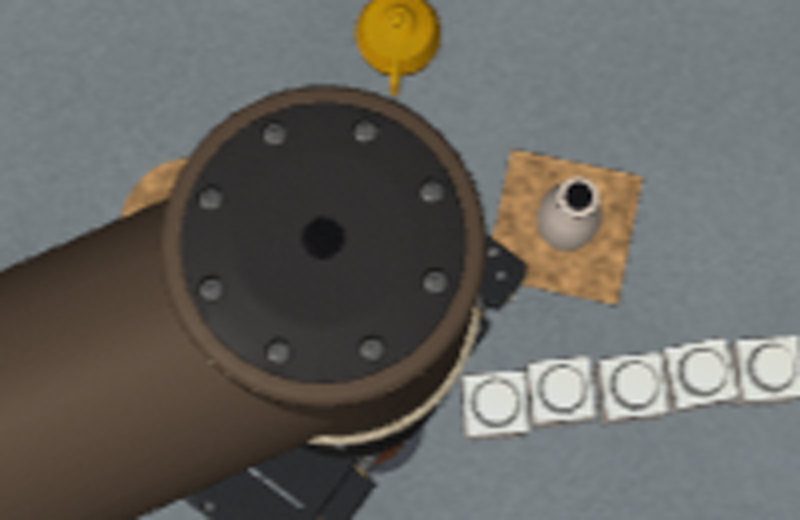

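```bash
python3 - <<'E'
from h import *
t=snapshot('top')
f=lambda p:(np.array(p)+.5)/4-.5+[220,130]
print(pt(t,[f([578,197])],.085),pt(t,[f([564,227])],.005))
crop(t,'t9.png',335,160,385,210,14)
E
```

```text
[[ 0.64057618 -0.11237484  0.085     ]] [[ 0.63918225 -0.11164965  0.005     ]]
```

View pics/t9.png

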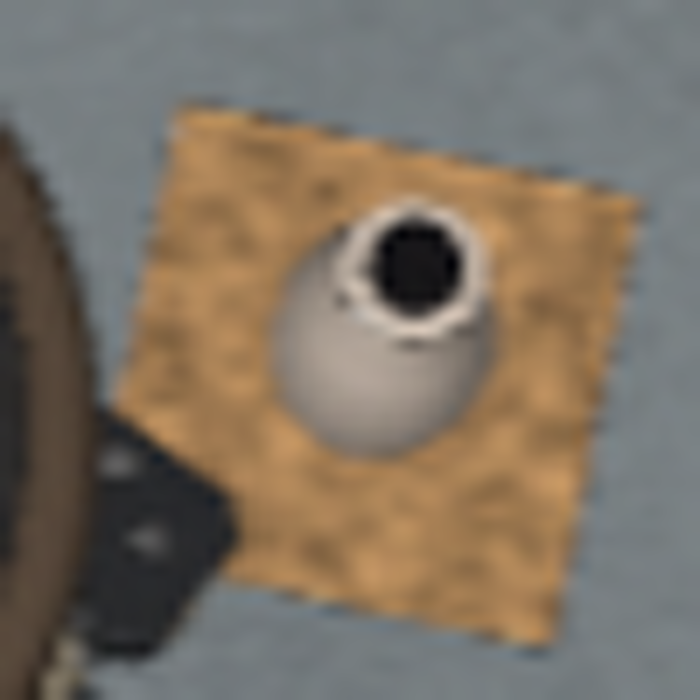

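The top view puts the vase lip within about 1.5 mm of the coaster centre and agrees with the robot's own position. The side camera reads about 5 mm off in y, so I'll trust the top camera. Next I'll grasp the robin.

>>> {"name": "carry_out", "arguments": {
  "series": [
    [[25,0,-0.5,0,0,0],[55,0,-0.5,0,0,0],[85,0,-0.5,0,0,0],[110,0,-0.5,0,0,0],[122,0,-0.5,0,0,0],[127,0,-0.5,0,0,0],[127,0,-0.5,0,0,0],[127,0,-0.5,0,0,0]]
  ]
}}

```text
clock: 12.3
tool_pos: [0.5119, 0.0182, 0.0205]
orientation: [-34.0, 89.9, 19.6]
force: [0.1, -0.2, -0.7]
opening: 0.0614
```

>>> {"name": "carry_out", "arguments": {
  "series": [
    [[0,0,0,0,0,0],[0,0,0,0,0,0],[0,0,0,0,0,0],[0,0,0,0,0,0],[0,0,0,0,0,0],[0,0,0,0,0,0],[0,0,0,0,0,0]]
  ],
  "hand": 1
}}

```text
clock: 13.18
tool_pos: [0.5116, 0.0181, 0.0201]
orientation: [-38.1, 90.0, 15.6]
force: [-2.0, 0.7, 6.0]
opening: 0.0393
```

>>> {"name": "carry_out", "arguments": {
  "series": [
    [[-5,0,0,0,0,0],[-20,0,0,0,0,0],[-45,0,0,0,0,0],[-70,0,0,0,0,0],[-80,0,0,0,0,0],[-80,0,0,0,0,0],[-80,0,0,0,0,0]]
  ]
}}

```text
clock: 14.05
tool_pos: [0.5107, 0.0178, 0.099]
orientation: [138.4, 89.9, -168.0]
force: [-0.0, 0.5, -0.6]
opening: 0.0391
```

```bash
python3 - <<'E'
from h import *
s=snapshot('side')
crop(s,'s10.png',300,150,400,250,6)
plan(641.4,132.2,100,143.5)
E
```

```text
shift [ -1.4 -37.4 169.7] turn [ 0.1 -0.1 -0.1] | rows>= 2.8 jaw now 143.6 pos [510.6  17.8  98.8] j6 -60.4 F [ 0.2 -0.2 -0.7] op 39.3 t 14.1
```

View pics/s10.png

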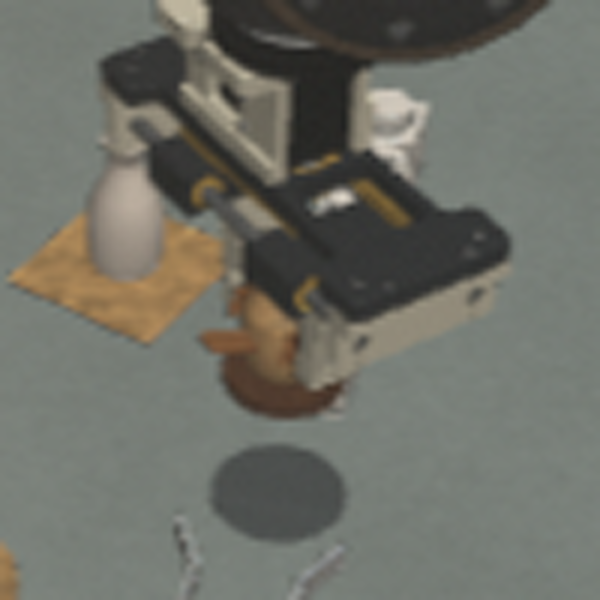

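The robin is held upright at crop (275,350) and the disc is uncovered at (278,490). I'll carry it to the round coaster.

>>> {"name": "carry_out", "arguments": {
  "series": [
    [[0,-6,28,0,0,0],[0,-15,70,0,0,0],[0,-25,115,0,0,0],[0,-33,150,0,0,0],[0,-37.4,169.7,0,0,0],[0,-37.4,169.7,0,0,0],[0,-37.4,169.7,0,0,0]]
  ]
}}

```text
clock: 14.98
tool_pos: [0.6411, 0.1319, 0.0986]
orientation: [148.7, 89.9, -157.7]
force: [-0.2, -0.6, -1.6]
opening: 0.0393
```

```bash
python3 - <<'E'
from h import *
s=snapshot('side')
crop(s,'s11.png',240,150,360,270,5)
plan(641.4,132.2,25,143.5)
E
```

```text
shift [74.   0.   0.6] turn [ 0.1 -0.1 -0. ] | rows>= 1.2 jaw now 143.6 pos [641.2 131.8  99. ] j6 -65.0 F [ 0.5 -0.4 -1. ] op 39.4 t 15.03
```

View pics/s11.png

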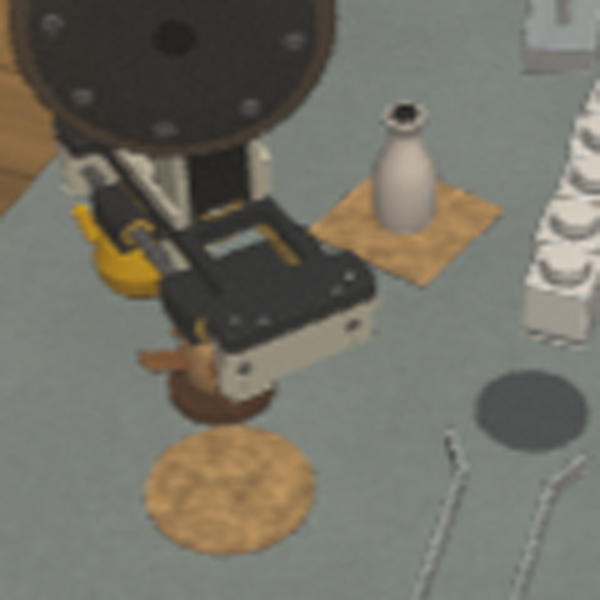

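The robin hangs over the coaster and is still upright. I'll lower it.

>>> {"name": "carry_out", "arguments": {
  "series": [
    [[20,0,0,0,0,0],[45,0,0,0,0,0],[62,0,0,0,0,0],[69,0,0,0,0,0],[72,0,0,0,0,0],[74,0,0,0,0,0],[74,0,0,0,0,0],[74,0,0,0,0,0]]
  ]
}}

```text
clock: 16.02
tool_pos: [0.6423, 0.1325, 0.0262]
orientation: [-29.2, 90.0, 24.5]
force: [-0.3, -0.1, -0.8]
opening: 0.039
```

>>> {"name": "carry_out", "arguments": {
  "series": [
    [[0.7,0,0,0,0,0],[1.2,0,0,0,0,0],[1.2,0,0,0,0,0]]
  ]
}}

```text
clock: 16.4
tool_pos: [0.6422, 0.1325, 0.0251]
orientation: [-37.2, 90.0, 16.4]
force: [-2.5, -0.1, 4.6]
opening: 0.0393
```

>>> {"name": "carry_out", "arguments": {
  "series": [
    [[0,0,0,0,0,0],[0,0,0,0,0,0],[0,0,0,0,0,0],[0,0,0,0,0,0],[0,0,0,0,0,0],[0,0,0,0,0,0],[0,0,0,0,0,0]]
  ],
  "hand": -0.5
}}

```text
clock: 17.27
tool_pos: [0.6421, 0.1325, 0.0246]
orientation: [8.8, 90.0, 62.4]
force: [0.3, 0.2, 0.3]
opening: 0.0656
```

>>> {"name": "carry_out", "arguments": {
  "series": [
    [[-15,0,0,0,0,0],[-40,0,0,0,0,0],[-75,0,0,0,0,0],[-110,0,0,0,0,0],[-125,0,0,0,0,0],[-125,0,-40,0,0,0],[-125,40,-80,0,0,0]]
  ]
}}

```text
clock: 18.15
tool_pos: [0.5624, 0.0907, 0.1492]
orientation: [-174.0, 90.0, -120.5]
force: [-1.8, 1.7, -0.2]
opening: 0.0659
```

```bash
python3 - <<'E'
from h import *
s=snapshot('side');t=snapshot('top')
crop(s,'s12.png',240,140,390,290,4);crop(t,'t12.png',200,140,440,270,3.3)
plan(548,-270,150,97)
E
```

```text
shift [  -0.7 -206.7 -294.5] turn [46.5 -0.2 -0.1] | rows>= 5.8 jaw now 143.5 pos [556.8  89.7 149.2] j6 -65.4 F [-0.2  0.3  1. ] op 65.7 t 18.25
```

View pics/s12.png

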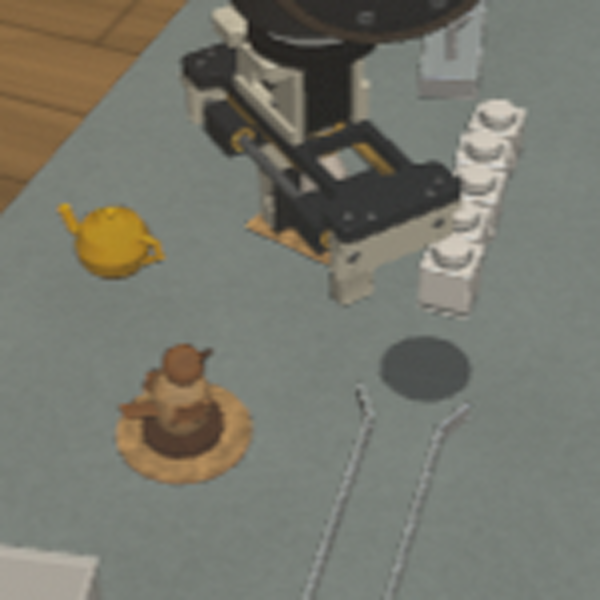

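View pics/t12.png

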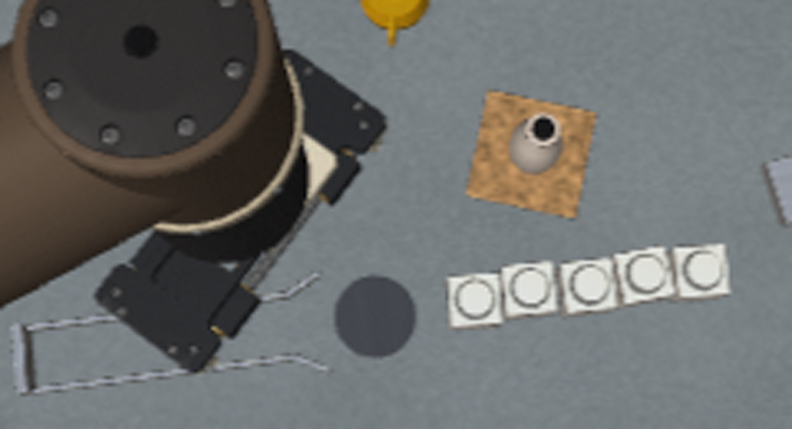

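Robin sits centred on the round coaster (side crop (180,410)), and the disc is clear at (375,316) in the top crop. Next I'll refine the channel line and move behind the row with the fingers shut.

```bash
python3 - <<'E'
from h import *
t=snapshot('top')
f=lambda p:(np.array(p)+.5)/3.3-.5+[200,140]
print('disc',pt(t,[f([375,316])],0)[0])
b=lambda P:(np.array(P,float)+.5)/6-.5+[320,160]
print('c5 rear corners',pt(t,b([[598,324],[608,413]]),.042))
print('key corner',pt(t,b([[670,178],[712,290]]),0))
plan(548.4,-286,150,97)
E
```

```text
disc [0.51231171 0.01220845 0.        ]
c5 rear corners [[ 0.56147453 -0.25153935  0.042     ]
 [ 0.52456489 -0.2537017   0.042     ]]
key corner [[ 0.63166887 -0.2963424   0.        ]
 [ 0.58222717 -0.31155058  0.        ]]
shift [-1.000e-01 -2.143e+02 -3.101e+02] turn [46.6 -0.  -0. ] | rows>= 6.0 jaw now 143.6 pos [559.9  90.8 150. ] j6 -65.3 F [ 0.7  0.3 -0.2] op 66.0 t 18.3
```

>>> {"name": "carry_out", "arguments": {
  "series": [
    [[0,-20,-20,9,0,0],[0,-55,-70,18,0,0],[0,-90,-120,27,0,0],[0,-125,-170,36,0,0],[0,-160,-220,42,0,0],[0,-190,-265,46.5,0,0],[0,-216,-300,46.5,0,0],[0,-216,-306,46.5,0,0],[0,-216,-306,46.5,0,0]]
  ],
  "hand": 1
}}

```text
clock: 19.42
tool_pos: [0.5548, -0.2831, 0.1492]
orientation: [152.8, 90.0, 159.8]
force: [0.1, -0.4, 0.4]
opening: 0.0001
```

```bash
python3 - <<'E'
from h import *
plan(548.4,-286,10,97)
t=snapshot('top');crop(t,'t13.png',200,140,460,270,3)
s=snapshot('side');crop(s,'s13.png',320,110,400,200,6)
E
```

```text
shift [139.2  -2.1  -6.6] turn [ 0.1 -0.  -0. ] | rows>= 2.2 jaw now 97.1 pos [ 554.8 -283.1  149.2] j6 -73.8 F [ 0.1 -0.4  0.4] op 0.1 t 19.43
```

View pics/t13.png

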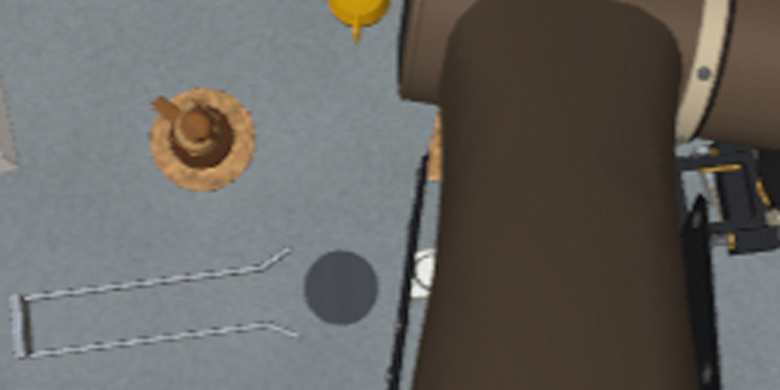

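View pics/s13.png

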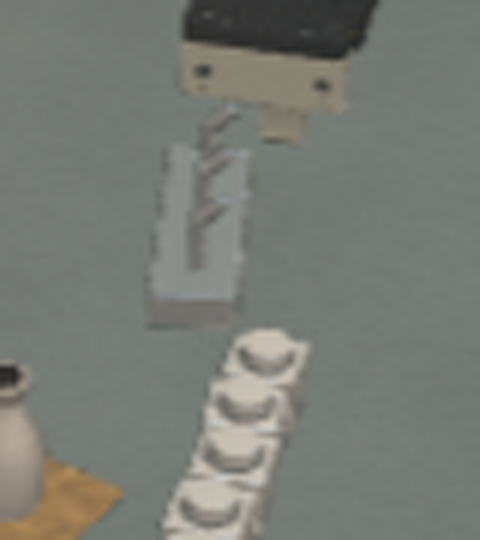

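Robin is at (200,125), centred on its coaster. The gripper is behind the row and beside the key block, with room between them. I'll go down.

>>> {"name": "carry_out", "arguments": {
  "series": [
    [[5,-2,-6.6,0,0,0],[30,-2,-6.6,0,0,0],[60,-2,-6.6,0,0,0],[90,-2,-6.6,0,0,0],[120,-2,-6.6,0,0,0],[135,-2,-6.6,0,0,0],[139,-2,-6.6,0,0,0],[139,-2,-6.6,0,0,0],[139,-2,-6.6,0,0,0]]
  ]
}}

```text
clock: 20.65
tool_pos: [0.5492, -0.2856, 0.0117]
orientation: [-21.2, 89.9, -14.1]
force: [-0.4, 0.1, -0.3]
opening: 0.0002
```

```bash
cat >> h.py <<'E'
M=np.array([503.7,78.1]);U=np.array([-np.sin(np.radians(7)),np.cos(np.radians(7))])
def rail():
    o=get_obs();d=o['tool_pos'][:2]*1000-M
    print('rail y %.1f x %.1f z %.1f'%(d@U,d@[U[1],-U[0]],o['tool_pos'][2]*1000),'F',o['force'].round(1))
E
python3 - <<'E'
from h import *
plan(548.4,-286,10,97);rail()
s=snapshot('side');crop(s,'s14.png',320,110,400,200,6)
E
```

```text
shift [ 1.7 -0.3 -0.9] turn [0.1 0.1 0. ] | rows>= 0.0 jaw now 97.1 pos [ 549.2 -285.6   11.7] j6 -73.5 F [-0.4  0.1 -0.3] op 0.2 t 20.65
rail y -366.6 x 0.9 z 11.7 F [-0.4  0.1 -0.3]
```

View pics/s14.png

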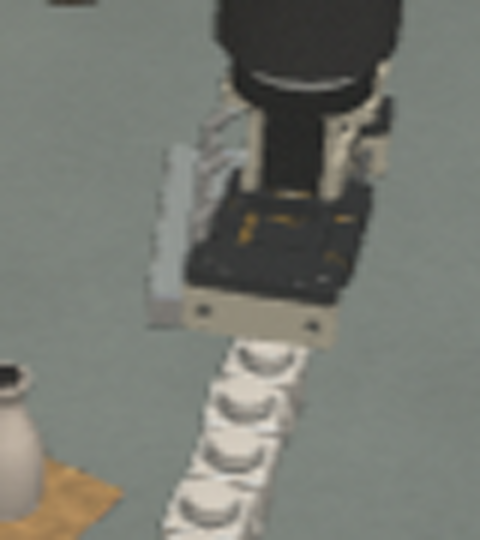

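>>> {"name": "carry_out", "arguments": {
  "series": [
    [[1,5,-1,0,0,0],[1,10,-1,0,0,0],[1,15,-1,0,0,0],[1,20,-1,0,0,0],[1,25,-1,0,0,0],[1,30,-1,0,0,0],[1,35,-1,0,0,0],[1,40,-1,0,0,0],[1,45,-1,0,0,0],[1,50,-1,0,0,0]]
  ]
}}

```text
clock: 21.95
tool_pos: [0.5414, -0.2358, 0.0097]
orientation: [-36.7, 90.0, -29.6]
force: [1.3, -4.5, 2.2]
opening: 0.0002
```

```bash
python3 - <<'E'
from h import *
rail()
s=snapshot('side');crop(s,'s15.png',320,120,400,220,5.9)
t=snapshot('top');crop(t,'t15.png',300,180,440,270,5.5)
E
```

```text
rail y -316.2 x -0.9 z 9.7 F [ 1.3 -4.5  2.2]
```

View pics/s15.png

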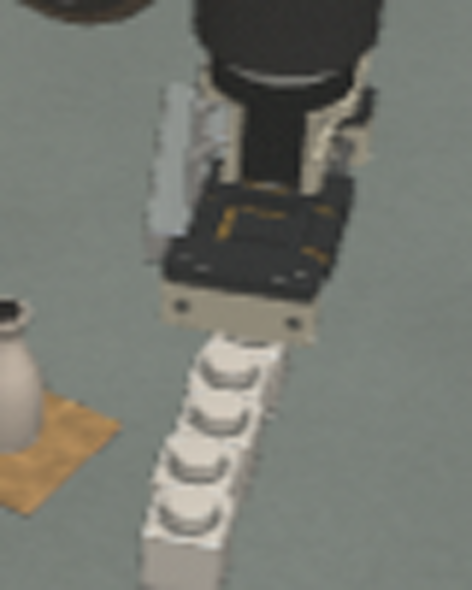

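View pics/t15.png

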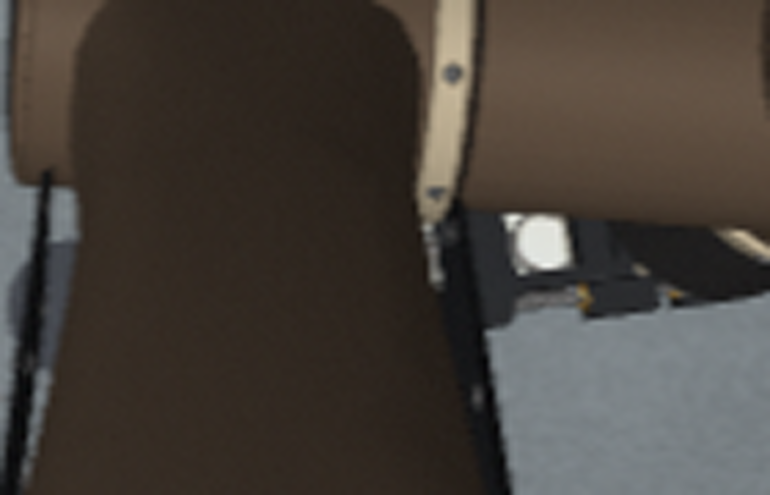

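The row is sliding and closed up (side crop, caps from (230,370) to (190,515)), with only a slight zigzag. I'll keep pushing.

>>> {"name": "carry_out", "arguments": {
  "series": [
    [[0,5,0.5,0,0,0],[0,10,0.5,0,0,0],[0,15,0.5,0,0,0],[0,20,0.5,0,0,0],[0,25,0.5,0,0,0],[0,30,0.5,0,0,0],[0,35,0.5,0,0,0],[0,40,0.5,0,0,0],[0,45,0.5,0,0,0],[0,50,0.5,0,0,0]]
  ]
}}

```text
clock: 23.3
tool_pos: [0.5355, -0.186, 0.0095]
orientation: [152.8, 90.0, 159.9]
force: [0.8, -3.7, 0.9]
opening: 0.0001
```

>>> {"name": "carry_out", "arguments": {
  "series": [
    [[0,5,0,0,0,0],[0,10,0,0,0,0],[0,15,0,0,0,0],[0,20,0,0,0,0],[0,25,0,0,0,0],[0,30,0,0,0,0],[0,35,0,0,0,0],[0,40,0,0,0,0],[0,45,0,0,0,0]]
  ]
}}

```text
clock: 24.42
tool_pos: [0.5299, -0.1414, 0.0095]
orientation: [165.9, 90.0, 173.0]
force: [0.3, -3.6, 0.7]
opening: 0.0003
```

```bash
python3 - <<'E'
from h import *
rail()
s=snapshot('side');crop(s,'s16.png',310,140,400,240,5.9)
t=snapshot('top');crop(t,'t16.png',260,180,400,270,5.5)
E
```

```text
rail y -221.0 x -0.7 z 9.5 F [ 0.3 -3.6  0.7]
```

View pics/s16.png

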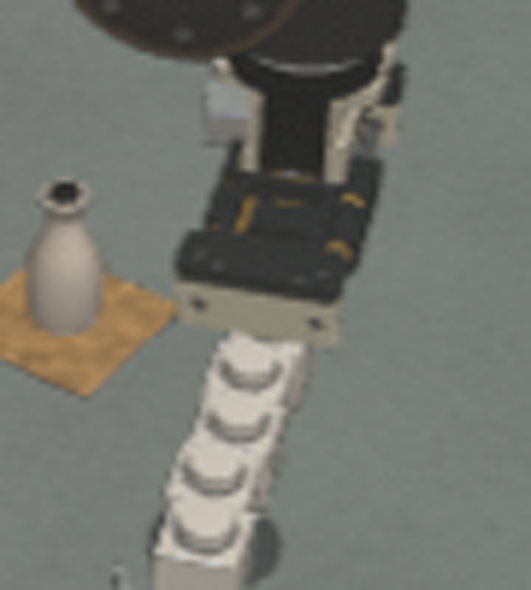

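View pics/t16.png

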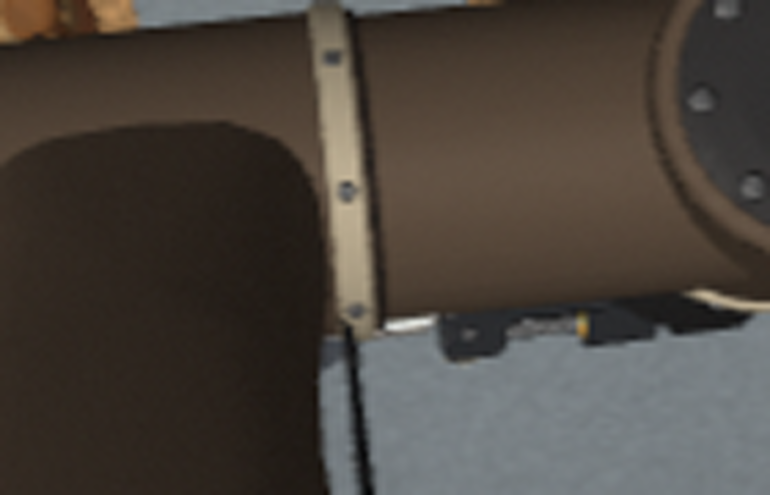

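The front candle is entering the splayed mouth, with a small zigzag left in the row. I'll go slower and watch the force.

>>> {"name": "carry_out", "arguments": {
  "series": [
    [[0,3,0,0,0,0],[0,6,0,0,0,0],[0,9,0,0,0,0],[0,12,0,0,0,0],[0,15,0,0,0,0],[0,18,0,0,0,0],[0,21,0,0,0,0],[0,24,0,0,0,0],[0,27,0,0,0,0],[0,30,0,0,0,0]]
  ]
}}

```text
clock: 25.78
tool_pos: [0.5263, -0.1117, 0.0095]
orientation: [159.6, 90.0, 166.7]
force: [1.0, -3.8, 0.3]
opening: 0.0006
```

```bash
python3 - <<'E'
from h import *
rail()
s=snapshot('side');crop(s,'s17.png',310,160,400,260,5.9)
E
```

```text
rail y -191.2 x -0.7 z 9.5 F [ 1.  -3.8  0.3]
```

View pics/s17.png

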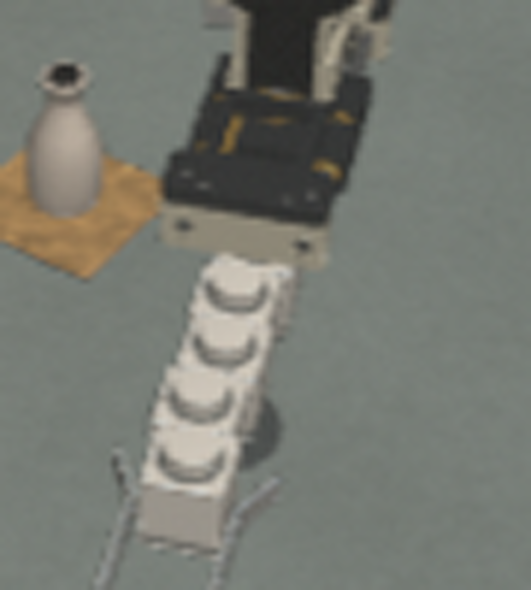

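Candle 1 is in the mouth and the force is steady near 3.8 N. I'll continue.

>>> {"name": "carry_out", "arguments": {
  "series": [
    [[0,4,0.3,0,0,0],[0,8,0.3,0,0,0],[0,12,0.3,0,0,0],[0,16,0.3,0,0,0],[0,20,0.3,0,0,0],[0,24,0.3,0,0,0],[0,28,0.3,0,0,0],[0,32,0.3,0,0,0],[0,36,0.3,0,0,0],[0,40,0.3,0,0,0]]
  ]
}}

```text
clock: 27.08
tool_pos: [0.5216, -0.072, 0.0096]
orientation: [-171.5, 90.0, -164.4]
force: [-0.1, -3.1, -0.0]
opening: 0.0004
```

```bash
python3 - <<'E'
from h import *
rail()
s=snapshot('side');crop(s,'s18.png',310,170,400,270,5.9)
E
```

```text
rail y -151.1 x -0.6 z 9.6 F [-0.1 -3.1 -0. ]
```

View pics/s18.png

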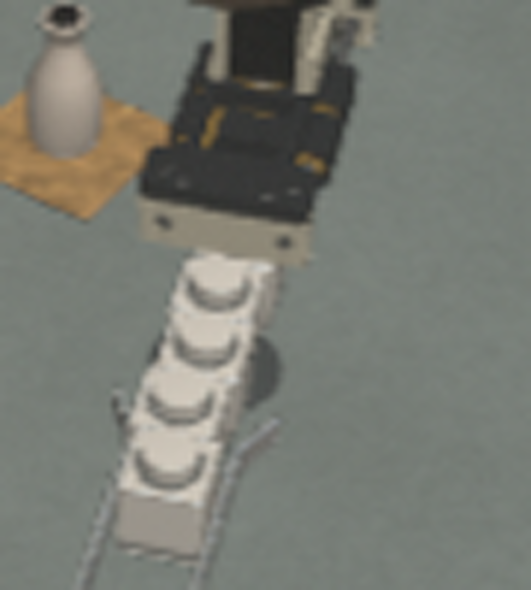

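Candle 1 is fully inside and candle 2 is entering.

>>> {"name": "carry_out", "arguments": {
  "series": [
    [[0,4,0.3,0,0,0],[0,8,0.3,0,0,0],[0,12,0.3,0,0,0],[0,16,0.3,0,0,0],[0,20,0.3,0,0,0],[0,24,0.3,0,0,0],[0,28,0.3,0,0,0],[0,32,0.3,0,0,0],[0,36,0.3,0,0,0],[0,40,0.3,0,0,0]]
  ]
}}

```text
clock: 28.38
tool_pos: [0.5169, -0.0322, 0.0095]
orientation: [177.0, 90.0, -175.9]
force: [1.0, -3.1, -0.2]
opening: 0.0005
```

>>> {"name": "carry_out", "arguments": {
  "series": [
    [[0,4,0,0,0,0],[0,8,0,0,0,0],[0,12,0,0,0,0],[0,16,0,0,0,0],[0,20,0,0,0,0],[0,24,0,0,0,0],[0,28,0,0,0,0],[0,32,0,0,0,0]]
  ]
}}

```text
clock: 29.38
tool_pos: [0.513, -0.0005, 0.0095]
orientation: [-165.3, 90.0, -158.2]
force: [0.5, -3.3, -0.1]
opening: 0.0005
```

```bash
python3 - <<'E'
from h import *
rail()
s=snapshot('side');crop(s,'s19.png',300,190,390,300,5.4)
E
```

```text
rail y -79.1 x -0.4 z 9.5 F [ 0.5 -3.3 -0.1]
```

View pics/s19.png

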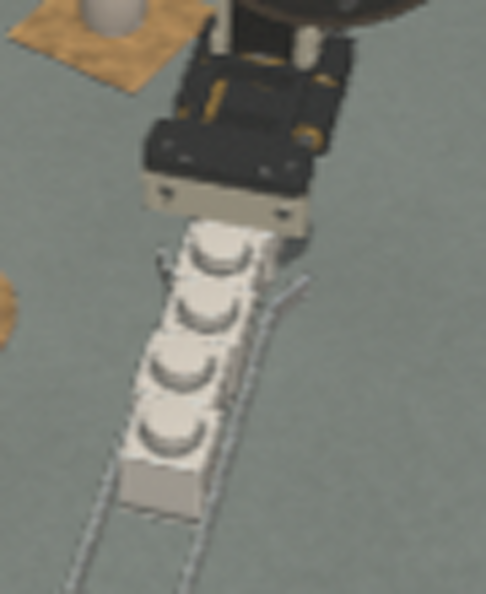

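>>> {"name": "carry_out", "arguments": {
  "series": [
    [[0,4,0.2,0,0,0],[0,8,0.2,0,0,0],[0,12,0.2,0,0,0],[0,16,0.2,0,0,0],[0,20,0.2,0,0,0],[0,24,0.2,0,0,0],[0,28,0.2,0,0,0],[0,32,0.2,0,0,0],[0,36,0.2,0,0,0],[0,40,0.2,0,0,0]]
  ]
}}

```text
clock: 30.68
tool_pos: [0.5082, 0.0393, 0.0095]
orientation: [128.8, 90.0, 135.9]
force: [0.3, -4.6, 0.3]
opening: 0.0005
```

```bash
python3 - <<'E'
from h import *
rail()
s=snapshot('side');crop(s,'s20.png',200,160,400,330,3.5)
E
```

```text
rail y -39.1 x -0.2 z 9.5 F [ 0.3 -4.6  0.3]
```

View pics/s20.png

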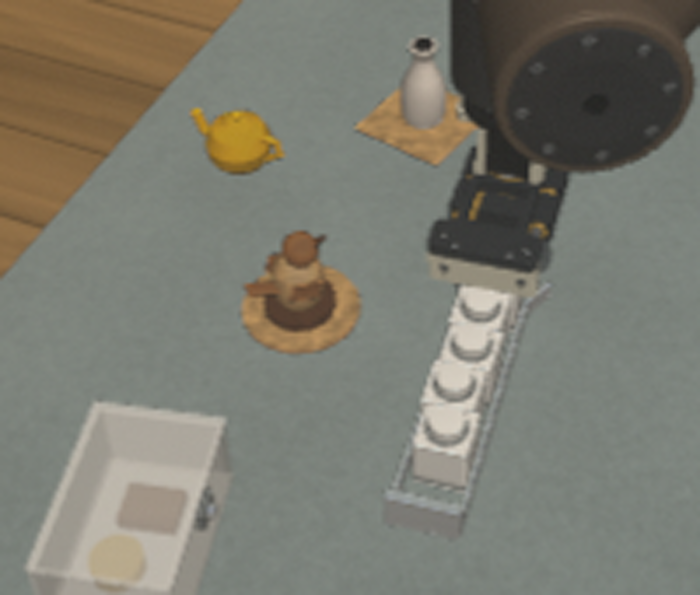

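The row is nearly home, with a small gap left to the end stop at (430,500). The robin, vase and teapot haven't moved. I'll do the last stretch in small steps.

>>> {"name": "carry_out", "arguments": {
  "series": [
    [[0,3,0.1,0,0,0],[0,6,0.1,0,0,0],[0,9,0.1,0,0,0],[0,12,0.1,0,0,0],[0,15,0.1,0,0,0],[0,18,0.1,0,0,0],[0,20,0.1,0,0,0],[0,22,0.1,0,0,0]]
  ]
}}

```text
clock: 31.72
tool_pos: [0.5056, 0.061, 0.0095]
orientation: [-178.9, 90.0, -171.8]
force: [0.0, -3.1, -0.5]
opening: 0.0009
```

>>> {"name": "carry_out", "arguments": {
  "series": [
    [[0,1,0,0,0,0],[0,2,0,0,0,0],[0,3,0,0,0,0]]
  ]
}}

```text
clock: 32.1
tool_pos: [0.5053, 0.0638, 0.0095]
orientation: [-162.0, 90.0, -154.9]
force: [1.4, -2.8, 0.6]
opening: 0.0004
```

>>> {"name": "carry_out", "arguments": {
  "series": [
    [[0,1,0,0,0,0],[0,1.5,0,0,0,0],[0,2,0,0,0,0]]
  ]
}}

```text
clock: 32.48
tool_pos: [0.505, 0.0658, 0.0096]
orientation: [-154.6, 90.0, -147.5]
force: [1.1, -2.9, -1.7]
opening: 0.0002
```

Rail y is about −12.5 and the force still shows free sliding.

>>> {"name": "carry_out", "arguments": {
  "series": [
    [[0,0.7,0,0,0,0],[0,1.4,0,0,0,0]]
  ]
}}

```text
clock: 32.72
tool_pos: [0.5049, 0.0672, 0.0095]
orientation: [131.0, 90.0, 138.1]
force: [0.2, -3.5, 0.5]
opening: 0.0006
```

>>> {"name": "carry_out", "arguments": {
  "series": [
    [[0,0.7,0,0,0,0],[0,1.4,0,0,0,0]]
  ]
}}

```text
clock: 32.98
tool_pos: [0.5047, 0.0686, 0.0095]
orientation: [-167.8, 90.0, -160.7]
force: [0.3, -3.6, 0.9]
opening: 0.0004
```

>>> {"name": "carry_out", "arguments": {
  "series": [
    [[0,0.7,0,0,0,0],[0,1.4,0,0,0,0]]
  ]
}}

```text
clock: 33.22
tool_pos: [0.5042, 0.0689, 0.0096]
orientation: [-127.7, 89.9, -120.6]
force: [3.6, -13.2, 1.4]
opening: 0.0007
```

```bash
python3 - <<'E'
from h import *
rail()
s=snapshot('side');crop(s,'s21.png',300,220,370,320,6)
E
```

```text
rail y -9.2 x -0.6 z 9.6 F [  3.6 -13.2   1.4]
```

View pics/s21.png

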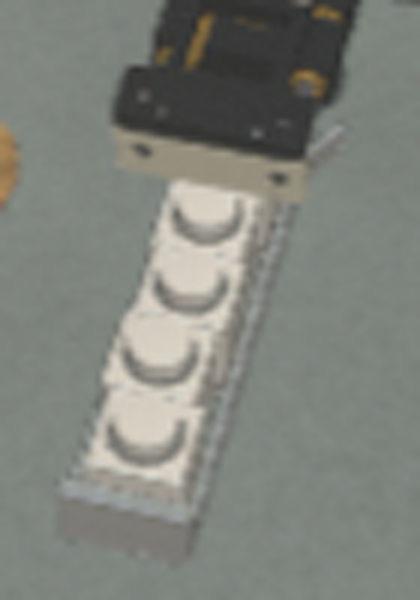

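The force jumped to 13 N and candle 1 is against the end stop. I'll add a little more to seat the row.

>>> {"name": "carry_out", "arguments": {
  "series": [
    [[0,0.5,0,0,0,0],[0,1,0,0,0,0],[0,1,0,0,0,0]]
  ]
}}

```text
clock: 33.65
tool_pos: [0.5039, 0.0689, 0.0096]
orientation: [-128.1, 89.8, -121.0]
force: [4.3, -16.6, 2.6]
opening: 0.0005
```

```bash
python3 - <<'E'
from h import *
rail()
E
```

```text
rail y -9.2 x -0.9 z 9.6 F [  4.3 -16.6   2.6]
```

Solid against the stop. I'll back off and look.

>>> {"name": "carry_out", "arguments": {
  "series": [
    [[0,-3,0,0,0,0],[0,-10,0,0,0,0],[0,-25,0,0,0,0],[-30,-30,0,0,0,0],[-80,-40,0,0,0,0],[-130,-80,0,0,0,0],[-140,-140,0,0,0,0],[-140,-200,0,0,0,0],[-140,-240,0,0,0,0],[-140,-240,0,0,0,0]]
  ]
}}

```text
clock: 34.9
tool_pos: [0.5338, -0.1701, 0.1492]
orientation: [166.3, 90.0, 173.2]
force: [-0.5, 1.0, -0.1]
opening: 0.0004
```

```bash
python3 - <<'E'
from h import *
rail()
s=snapshot('side');crop(s,'s22.png',300,220,370,320,6)
t=snapshot('top');crop(t,'t22.png',195,215,325,275,6)
crop(t,'t22b.png',220,150,420,260,4)
E
```

```text
rail y -250.1 x -0.4 z 149.2 F [-0.5  1.  -0.1]
```

View pics/s22.png

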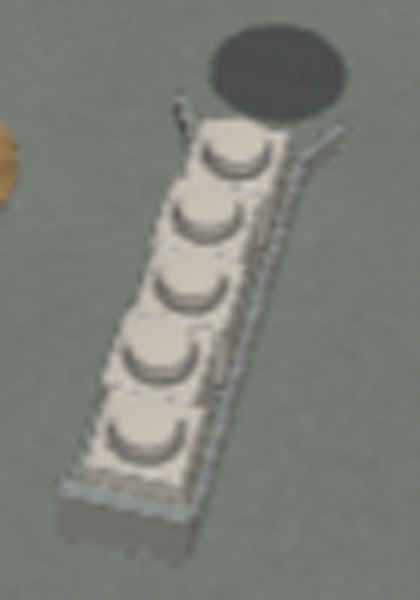

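View pics/t22.png

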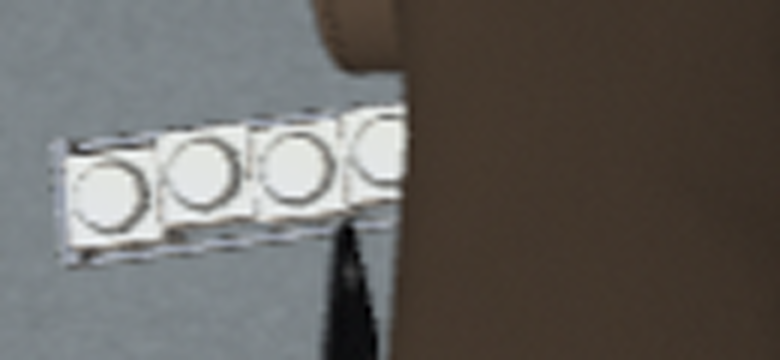

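View pics/t22b.png

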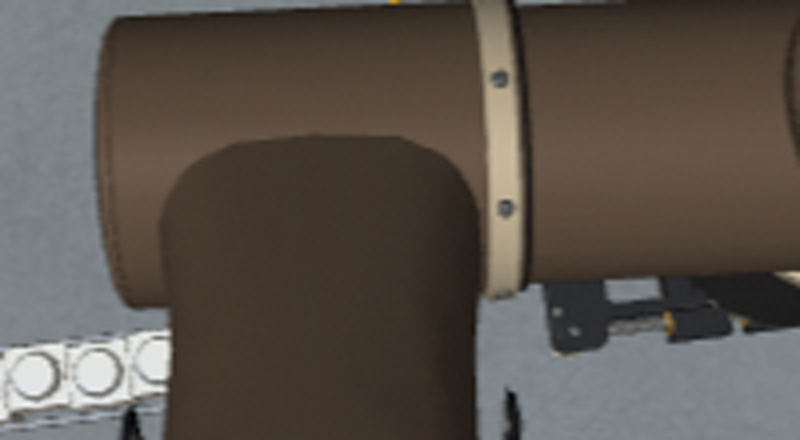

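The row is closed and home against the stop, with the disc clear of candle 5. Now I'll measure the cap positions.

```bash
python3 - <<'E'
from h import *
t=snapshot('top');s=snapshot('side')
a=lambda P:(np.array(P,float)+.5)/6-.5+[195,215]
P=pt(t,a([[110,195],[203,172],[296,167]]),.052)[:,:2]*1000-M
print(np.c_[P@[U[1],-U[0]],P@U].round(1))
P=pt(t,a([[53,145],[66,268]]),.03)[:,:2]*1000-M
print('stop outer?',np.c_[P@[U[1],-U[0]],P@U].round(1))
a=lambda P:(np.array(P,float)+.5)/6-.5+[300,220]
P=pt(s,a([[147,427],[160,348],[191,280],[207,212],[236,147]]),.052)[:,:2]*1000-M
print('side',np.c_[P@[U[1],-U[0]],P@U].round(1))
for k in range(5):
    c=M+U*(181-38*k);print(k+1,c.round(1))
plan(*(M+U*181),75,97)
E
```

```text
[[-1.900e+00  1.788e+02]
 [ 2.600e+00  1.406e+02]
 [-1.000e-01  1.030e+02]]
stop outer? [[ 23.9 206.1]
 [-27.2 204.4]]
side [[ -4.2 186.2]
 [  0.8 148.2]
 [ -2.4 111.5]
 [  0.2  74.5]
 [ -2.7  35.7]]
1 [481.6 257.8]
2 [486.3 220. ]
3 [490.9 182.3]
4 [495.5 144.6]
5 [500.2 106.9]
shift [ 74.6 427.7   0.9] turn [ 0.1 -0.  -0. ] | rows>= 6.9 jaw now 97.1 pos [ 533.9 -166.8  149.5] j6 -85.6 F [ 0.   0.6 -0.4] op 0.3 t 35.1
```

>>> {"name": "carry_out", "arguments": {
  "series": [
    [[0,40,0,0,0,0],[0,95,0,0,0,0],[0,150,0,0,0,0],[0,205,0,0,0,0],[0,260,0,0,0,0],[10,315,-1,0,0,0],[30,370,-1,0,0,0],[50,410,-1,0,0,0],[70,426,-1,0,0,0],[80,426,-1,0,0,0]]
  ]
}}

```text
clock: 36.35
tool_pos: [0.4791, 0.257, 0.0686]
orientation: [-144.9, 89.9, -137.6]
force: [0.5, -0.1, 0.5]
opening: 0.0005
```

>>> {"name": "carry_out", "arguments": {
  "series": [
    [[0,0,0,0,0,0],[0,0,0,0,0,0]]
  ]
}}

```text
clock: 36.6
tool_pos: [0.4807, 0.2552, 0.0703]
orientation: [32.9, 89.9, 40.0]
force: [-0.0, 0.9, -0.0]
opening: 0.0004
```

```bash
python3 - <<'E'
from h import *
rail();plan(*(M+U*180+[-2*U[1],2*U[0]]),46,97)
s=snapshot('side');crop(s,'s23.png',290,200,370,320,5)
E
```

```text
rail y 178.6 x -1.3 z 70.3 F [-0.   0.9 -0. ]
shift [24.3  1.4 -0.7] turn [ 0.1  0.  -0. ] | rows>= 0.4 jaw now 97.1 pos [480.7 255.2  70.3] j6 -131.5 F [-0.   0.9 -0. ] op 0.4 t 36.6
```

View pics/s23.png

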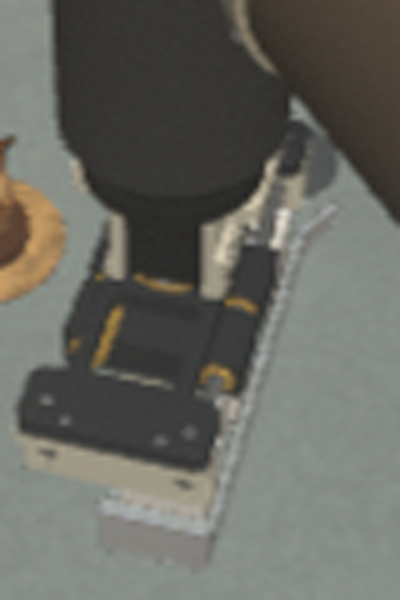

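The gripper is over candle 1, next to the end stop. I'll press down gradually.

>>> {"name": "carry_out", "arguments": {
  "series": [
    [[6,1,-0.5,0,0,0],[12,1,-0.5,0,0,0],[16,1,-0.5,0,0,0],[18,1,-0.5,0,0,0],[19,1,-0.5,0,0,0],[20,1,-0.5,0,0,0],[21,1,-0.5,0,0,0],[22,1,-0.5,0,0,0]]
  ]
}}

```text
clock: 37.65
tool_pos: [0.4796, 0.2561, 0.0475]
orientation: [-134.5, 90.0, -127.4]
force: [-1.9, -3.6, 5.4]
opening: 0.0002
```

>>> {"name": "carry_out", "arguments": {
  "series": [
    [[1,0,0,0,0,0],[2,0,0,0,0,0],[2,0,0,0,0,0]]
  ]
}}

```text
clock: 38.02
tool_pos: [0.4797, 0.2561, 0.0462]
orientation: [-93.9, 90.0, -86.8]
force: [-4.9, -4.0, 13.2]
opening: 0.0005
```

>>> {"name": "carry_out", "arguments": {
  "series": [
    [[1,0,0,0,0,0],[2,0,0,0,0,0],[2,0,0,0,0,0]]
  ]
}}

```text
clock: 38.4
tool_pos: [0.4799, 0.2561, 0.046]
orientation: [-18.6, 89.9, -11.5]
force: [-11.4, -5.9, 31.7]
opening: 0.0004
```

Bottomed at 46.0 mm with 31 N. Candle 2 is next.

>>> {"name": "carry_out", "arguments": {
  "series": [
    [[-4,0,0,0,0,0],[-12,0,0,0,0,0],[-22,0,0,0,0,0],[-22,-15,2,0,0,0],[-22,-30,4,0,0,0],[-22,-38,4.3,0,0,0],[-22,-38,4.3,0,0,0],[-18,-38,4.3,0,0,0],[-12,-38,4.3,0,0,0],[-8,-38,4.3,0,0,0]]
  ]
}}

```text
clock: 39.65
tool_pos: [0.4885, 0.2193, 0.0511]
orientation: [-137.6, 90.0, -130.5]
force: [-1.3, 0.6, 4.0]
opening: 0.0004
```

```bash
python3 - <<'E'
from h import *
rail()
E
```

```text
rail y 142.0 x 2.2 z 51.1 F [-1.3  0.6  4. ]
```

>>> {"name": "carry_out", "arguments": {
  "series": [
    [[1,0,0,0,0,0],[2,0,0,0,0,0],[3,0,0,0,0,0],[4,0,0,0,0,0],[5,0,0,0,0,0],[6,0,0,0,0,0],[7,0,0,0,0,0],[8,0,0,0,0,0],[8,0,0,0,0,0]]
  ]
}}

```text
clock: 40.78
tool_pos: [0.4891, 0.2193, 0.0461]
orientation: [10.0, 89.9, 17.2]
force: [-13.1, -1.7, 30.6]
opening: 0.0006
```

Same result for cap 2. Now candle 3.

>>> {"name": "carry_out", "arguments": {
  "series": [
    [[-4,0,0,0,0,0],[-12,0,0,0,0,0],[-22,0,0,0,0,0],[-22,-15,-1,0,0,0],[-22,-30,-2,0,0,0],[-22,-38,-2.3,0,0,0],[-22,-38,-2.3,0,0,0],[-18,-38,-2.3,0,0,0],[-12,-38,-2.3,0,0,0],[-8,-38,-2.3,0,0,0]]
  ]
}}

```text
clock: 42.02
tool_pos: [0.491, 0.1813, 0.051]
orientation: [-142.1, 90.0, -134.9]
force: [-1.9, -0.5, 5.5]
opening: 0.0004
```

>>> {"name": "carry_out", "arguments": {
  "series": [
    [[1,0,0,0,0,0],[2,0,0,0,0,0],[3,0,0,0,0,0],[4,0,0,0,0,0],[5,0,0,0,0,0],[6,0,0,0,0,0],[7,0,0,0,0,0],[8,0,0,0,0,0],[8,0,0,0,0,0]]
  ]
}}

```text
clock: 43.15
tool_pos: [0.4915, 0.1814, 0.046]
orientation: [7.5, 89.9, 14.7]
force: [-12.7, -1.9, 30.9]
opening: 0.0003
```

```bash
python3 - <<'E'
from h import *
rail()
E
```

```text
rail y 104.0 x 0.5 z 46.0 F [-12.7  -1.9  30.9]
```

Candle 4.

>>> {"name": "carry_out", "arguments": {
  "series": [
    [[-4,0,0,0,0,0],[-12,0,0,0,0,0],[-22,0,0,0,0,0],[-22,-15,1,0,0,0],[-22,-30,1.5,0,0,0],[-22,-37.5,1.5,0,0,0],[-22,-37.5,1.5,0,0,0],[-18,-37.5,1.5,0,0,0],[-12,-37.5,1.5,0,0,0],[-8,-37.5,1.5,0,0,0]]
  ]
}}

```text
clock: 44.4
tool_pos: [0.4971, 0.1443, 0.0511]
orientation: [-148.6, 90.0, -141.4]
force: [-1.9, -0.5, 4.3]
opening: 0.0004
```

>>> {"name": "carry_out", "arguments": {
  "series": [
    [[1,0,0,0,0,0],[2,0,0,0,0,0],[3,0,0,0,0,0],[4,0,0,0,0,0],[5,0,0,0,0,0],[6,0,0,0,0,0],[7,0,0,0,0,0],[8,0,0,0,0,0],[8,0,0,0,0,0]]
  ]
}}

```text
clock: 45.52
tool_pos: [0.4976, 0.1443, 0.046]
orientation: [4.1, 89.9, 11.3]
force: [-12.4, 0.5, 34.2]
opening: 0.0004
```

```bash
python3 - <<'E'
from h import *
rail()
E
```

```text
rail y 66.5 x 2.0 z 46.0 F [-12.4   0.5  34.2]
```

Candle 5.

>>> {"name": "carry_out", "arguments": {
  "series": [
    [[-4,0,0,0,0,0],[-12,0,0,0,0,0],[-22,0,0,0,0,0],[-22,-15,-1,0,0,0],[-22,-30,-2,0,0,0],[-22,-38,-2.8,0,0,0],[-22,-38,-2.8,0,0,0],[-18,-38,-2.8,0,0,0],[-12,-38,-2.8,0,0,0],[-8,-38,-2.8,0,0,0]]
  ]
}}

```text
clock: 46.78
tool_pos: [0.4991, 0.1063, 0.0511]
orientation: [-149.2, 90.0, -142.0]
force: [-1.5, 0.6, 5.0]
opening: 0.0003
```

>>> {"name": "carry_out", "arguments": {
  "series": [
    [[1,0,0,0,0,0],[2,0,0,0,0,0],[3,0,0,0,0,0],[4,0,0,0,0,0],[5,0,0,0,0,0],[6,0,0,0,0,0],[7,0,0,0,0,0],[8,0,0,0,0,0],[8,0,0,0,0,0]]
  ]
}}

```text
clock: 47.9
tool_pos: [0.4995, 0.1062, 0.046]
orientation: [-1.6, 89.9, 5.6]
force: [-12.0, 1.0, 32.8]
opening: 0.0001
```

```bash
python3 - <<'E'
from h import *
rail()
E
```

```text
rail y 28.4 x -0.7 z 46.0 F [-12.    1.   32.8]
```

>>> {"name": "carry_out", "arguments": {
  "series": [
    [[-5,0,0,0,0,0],[-20,0,0,0,0,0],[-50,0,0,0,0,0],[-90,0,0,0,0,0],[-105,-20,0,0,0,0],[-105,-70,0,0,0,0],[-105,-130,0,0,0,0],[-105,-190,0,0,0,0],[-105,-250,0,0,0,0],[-105,-300,0,0,0,0]]
  ]
}}

```text
clock: 49.15
tool_pos: [0.5364, -0.194, 0.149]
orientation: [-35.3, 90.0, -28.2]
force: [0.9, 1.1, -0.1]
opening: 0.0003
```

```bash
python3 - <<'E'
from h import *
rail()
s=snapshot('side');crop(s,'s25.png',300,210,370,320,5.4);crop(s,'s25b.png',200,150,400,330,3.3)
t=snapshot('top');crop(t,'t25.png',195,150,335,275,4.8)
E
```

```text
rail y -274.0 x -0.7 z 149.0 F [ 0.9  1.1 -0.1]
```

View pics/s25.png

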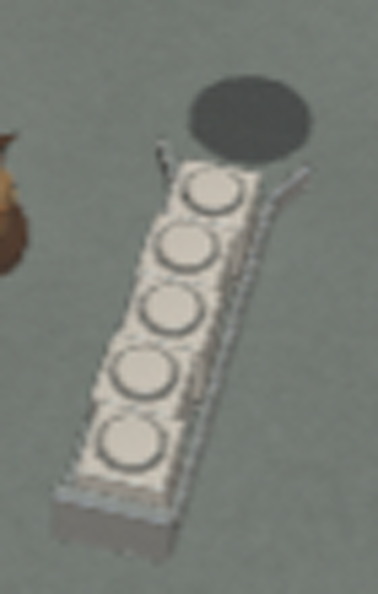

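View pics/s25b.png

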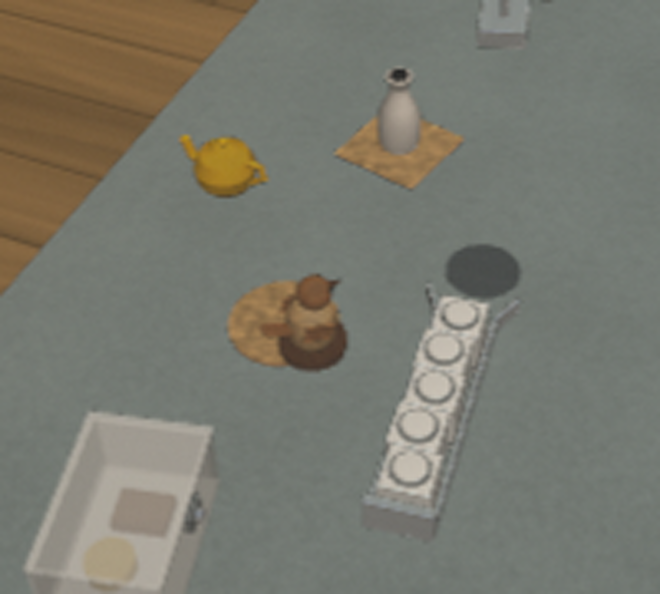

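View pics/t25.png

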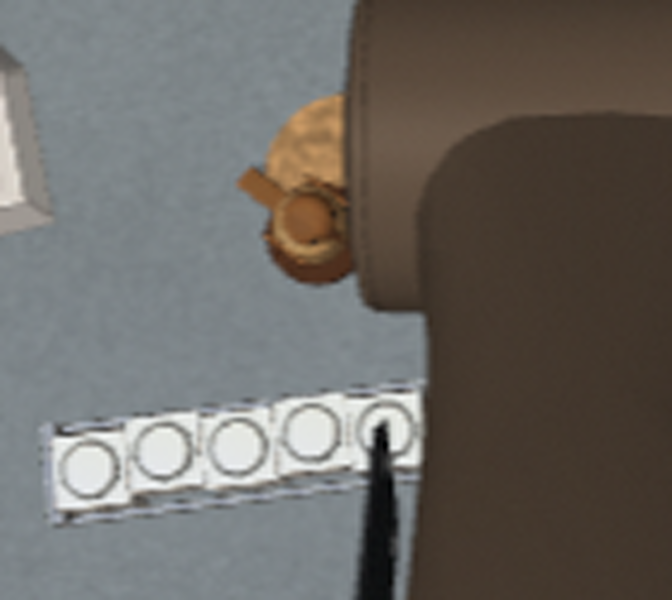

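All five caps are flush in both views. The robin has been knocked about 25 mm on its coaster and is still upright. I'll move the arm clear and measure it.

>>> {"name": "carry_out", "arguments": {
  "series": [
    [[0,-40,-10,0,0,0],[0,-90,-30,0,0,0],[0,-140,-50,0,0,0],[0,-180,-70,0,0,0],[0,-180,-70,0,0,0]]
  ],
  "hand": -0.4
}}

```text
clock: 49.88
tool_pos: [0.488, -0.381, 0.1484]
orientation: [173.0, 90.0, 179.9]
force: [-0.1, -0.3, -1.4]
opening: 0.0449
```

```bash
python3 - <<'E'
from h import *
s=snapshot('side');crop(s,'s26.png',255,215,315,275,10)
t=snapshot('top');crop(t,'t26.png',240,160,300,220,10);crop(t,'t26b.png',195,130,355,275,4)
E
```

```text
(no output)
```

View pics/s26.png

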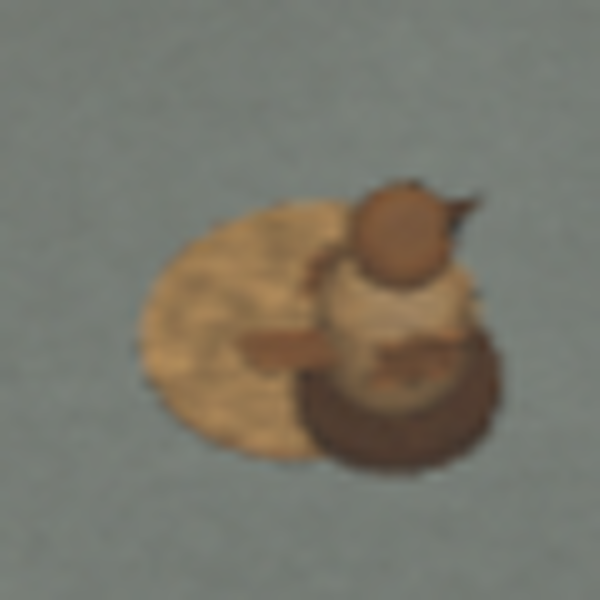

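View pics/t26.png

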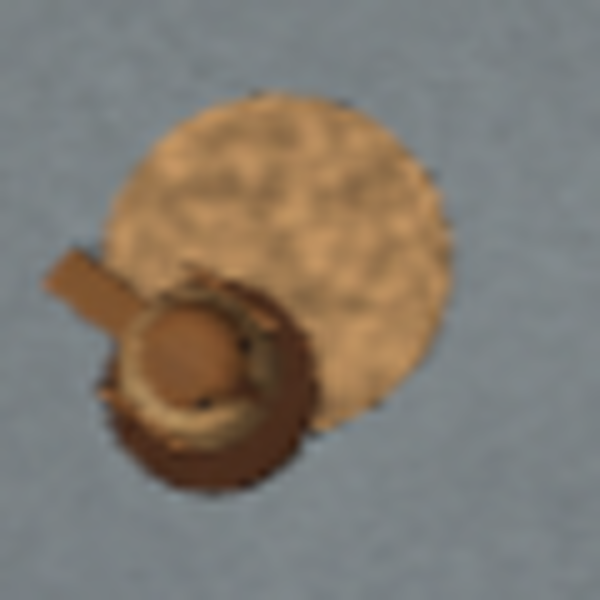

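View pics/t26b.png

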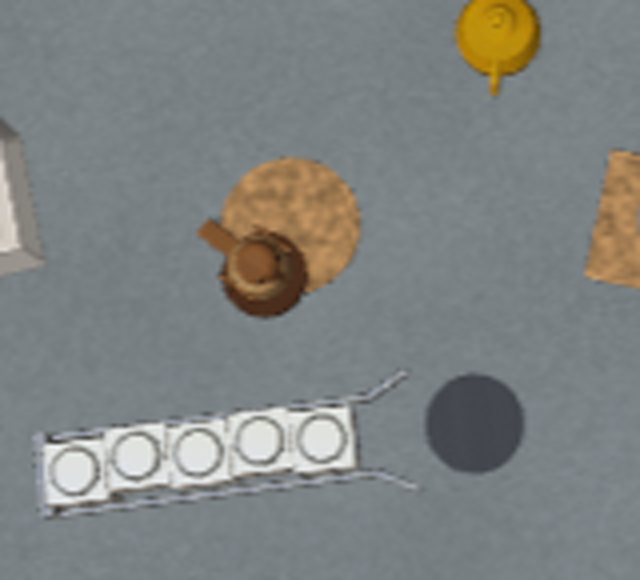

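```bash
python3 - <<'E'
from h import *
t=snapshot('top');s=snapshot('side')
f=lambda p:(np.array(p,float)+.5)/10-.5+[240,160]
F=pt(t,[f([214,387])],.013)[0]*1000;T=pt(t,[f([57,272])],.041)[0]*1000;H=pt(t,[f([188,355])],.065)[0]*1000
print('foot',F,'tail',T,np.degrees(np.arctan2(T[1]-F[1],T[0]-F[0])),np.linalg.norm((T-F)[:2]),'head',H)
g=lambda p:(np.array(p,float)+.5)/10-.5+[255,215]
print('side foot',pt(s,[g([398,375])],.013)*1000,'head',pt(s,[g([403,232])],.065)*1000,'rc',pt(s,[g([290,330])],.005)*1000)
f4=lambda p:(np.array(p,float)+.5)/4-.5+[195,130]
print('disc',pt(t,[f4([475,423])],0)*1000)
a=lambda P:pt(t,f4(P),.052)[:,:2]*1000-M
P=pt(t,f4([[75,471],[136,455],[198,453],[261,440],[323,438]]),.046)[:,:2]*1000-M;print(np.c_[P@[U[1],-U[0]],P@U].round(1))
ang=np.degrees(np.arctan2(T[1]-F[1],T[0]-F[0]))
plan(F[0],F[1],150,ang+90)
E
```

```text
foot [607.38320778 146.88962408  13.        ] tail [631.91142217 183.300191    41.        ] 56.03356606102908 43.90173897623885 head [605.7477011 146.1068784  65.       ]
side foot [[606.70764458 149.83341118  13.        ]] head [[604.1268537  146.77394696  65.        ]] rc [[643.82113014 139.84412828   5.        ]]
disc [[512.39811704  11.98494482   0.        ]]
[[ -2.1 179.2]
 [  2.9 141.4]
 [ -0.7 103.6]
 [  2.4  64.6]
 [ -1.2  26.7]]
shift [ -1.2 506.2 182.3] turn [-48.9   0.   -0. ] | rows>= 8.6 jaw now 97.2 pos [ 489.5 -378.   148.7] j6 -63.2 F [1.2 0.4 1.4] op 59.0 t 50.08
```

The robin is upright at (607,147) with its tail at 56°, and the candles are spaced 38 mm. I'll regrasp it.

>>> {"name": "carry_out", "arguments": {
  "series": [
    [[0,40,14,-6,0,0],[0,95,34,-13,0,0],[0,150,54,-20,0,0],[0,205,74,-27,0,0],[0,260,94,-34,0,0],[0,315,114,-41,0,0],[0,370,134,-48,0,0],[0,425,154,-48,0,0],[0,475,172,-48,0,0],[0,506,182,-48,0,0]]
  ],
  "hand": -0.4
}}

```text
clock: 51.32
tool_pos: [0.6069, 0.1498, 0.1488]
orientation: [-26.1, 90.0, 29.2]
force: [-0.2, -1.0, -0.5]
opening: 0.0612
```

>>> {"name": "carry_out", "arguments": {
  "series": [
    [[0,0,0,0,0,0],[0,0,0,0,0,0],[0,0,0,0,0,0]]
  ]
}}

```text
clock: 51.7
tool_pos: [0.6068, 0.1452, 0.1488]
orientation: [-11.4, 90.0, 43.7]
force: [0.6, -0.5, 0.5]
opening: 0.0617
```

```bash
python3 - <<'E'
from h import *
plan(607.2,147,25,145.5)
s=snapshot('side');crop(s,'s27.png',250,180,370,300,5)
E
```

```text
shift [123.8   0.7   1.7] turn [-0.4  0.   0. ] | rows>= 2.0 jaw now 145.1 pos [606.8 145.2 148.8] j6 -66.3 F [ 0.6 -0.5  0.5] op 61.7 t 51.7
```

View pics/s27.png

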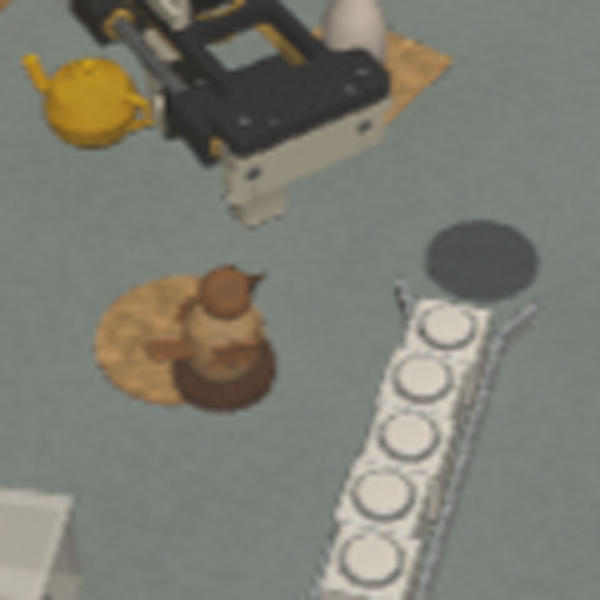

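>>> {"name": "carry_out", "arguments": {
  "series": [
    [[25,0.7,1.7,0,0,0],[55,0.7,1.7,0,0,0],[85,0.7,1.7,0,0,0],[108,0.7,1.7,0,0,0],[119,0.7,1.7,0,0,0],[124,0.7,1.7,0,0,0],[124,0.7,1.7,0,0,0],[124,0.7,1.7,0,0,0]]
  ]
}}

```text
clock: 52.75
tool_pos: [0.6081, 0.1478, 0.0255]
orientation: [-28.8, 89.9, 26.3]
force: [-0.8, 0.5, -0.0]
opening: 0.0615
```

>>> {"name": "carry_out", "arguments": {
  "series": [
    [[0,0,0,0,0,0],[0,0,0,0,0,0],[0,0,0,0,0,0],[0,0,0,0,0,0],[0,0,0,0,0,0],[0,0,0,0,0,0],[0,0,0,0,0,0]]
  ],
  "hand": 1
}}

```text
clock: 53.62
tool_pos: [0.6077, 0.1476, 0.0248]
orientation: [-43.3, 90.0, 11.8]
force: [-0.4, -0.4, 3.8]
opening: 0.0392
```

>>> {"name": "carry_out", "arguments": {
  "series": [
    [[-5,0,0,0,0,0],[-20,0,0,0,0,0],[-45,0,0,0,0,0],[-70,0,0,0,0,0],[-85,0,0,0,0,0],[-85,0,0,0,0,0],[-85,0,0,0,0,0]]
  ]
}}

```text
clock: 54.5
tool_pos: [0.6069, 0.1474, 0.1088]
orientation: [138.0, 89.9, -166.9]
force: [0.0, 0.0, -2.0]
opening: 0.0393
```

```bash
python3 - <<'E'
from h import *
plan(512,13,110,145)
s=snapshot('side');crop(s,'s28.png',250,180,370,300,5)
E
```

```text
shift [  -1.1    1.  -164.5] turn [ 0.1 -0.1 -0. ] | rows>= 2.6 jaw now 145.1 pos [606.9 147.4 108.8] j6 -66.4 F [ 0.  0. -2.] op 39.3 t 54.5
```

View pics/s28.png

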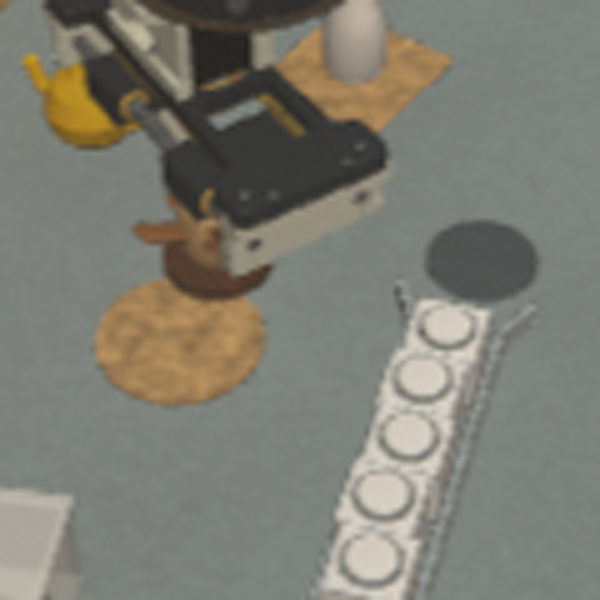

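Robin is held level. I'll carry it to the disc.

>>> {"name": "carry_out", "arguments": {
  "series": [
    [[0,0,-25,0,0,0],[0,0,-65,0,0,0],[0,0,-105,0,0,0],[0,0,-140,0,0,0],[0,0.4,-160,0,0,0],[0,0.4,-165,0,0,0],[0,0.4,-165,0,0,0],[0,0.4,-165,0,0,0]]
  ]
}}

```text
clock: 55.55
tool_pos: [0.5135, 0.0131, 0.1094]
orientation: [-59.6, 90.0, -4.5]
force: [-0.0, -0.4, -1.3]
opening: 0.0394
```

```bash
python3 - <<'E'
from h import *
plan(512.2,12.2,20,145)
s=snapshot('side');crop(s,'s29.png',290,150,390,260,5)
E
```

```text
shift [89.4  0.6 -1.4] turn [0.1 0.  0. ] | rows>= 1.4 jaw now 145.1 pos [513.5  13.1 109.4] j6 -58.2 F [-0.  -0.4 -1.3] op 39.4 t 55.55
```

View pics/s29.png

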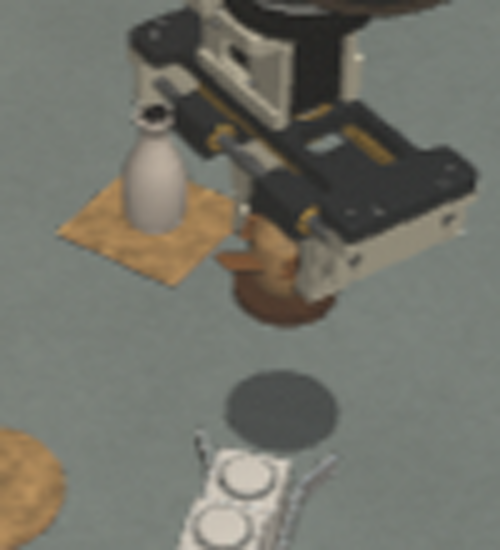

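>>> {"name": "carry_out", "arguments": {
  "series": [
    [[20,0.6,-1.2,0,0,0],[45,0.6,-1.2,0,0,0],[65,0.6,-1.2,0,0,0],[78,0.6,-1.2,0,0,0],[84,0.6,-1.2,0,0,0],[87,0.6,-1.2,0,0,0],[88.5,0.6,-1.2,0,0,0],[88.5,0.6,-1.2,0,0,0]]
  ]
}}

```text
clock: 56.6
tool_pos: [0.5119, 0.0119, 0.0215]
orientation: [-35.2, 90.0, 19.9]
force: [-0.3, 0.8, -1.1]
opening: 0.0394
```

>>> {"name": "carry_out", "arguments": {
  "series": [
    [[0.6,0,0,0,0,0],[1,0,0,0,0,0]]
  ]
}}

```text
clock: 56.85
tool_pos: [0.5118, 0.0118, 0.0203]
orientation: [-35.2, 90.0, 20.0]
force: [-0.2, 0.1, -0.6]
opening: 0.0396
```

```bash
python3 - <<'E'
from h import *
plan(512.2,12.2,20,145)
s=snapshot('side');crop(s,'s30.png',310,180,380,260,7)
E
```

```text
shift [ 0.3 -0.1  0.5] turn [0.1 0.  0. ] | rows>= 0.0 jaw now 145.1 pos [511.8  11.8  20.3] j6 -58.2 F [-0.2  0.1 -0.6] op 39.6 t 56.85
```

View pics/s30.png

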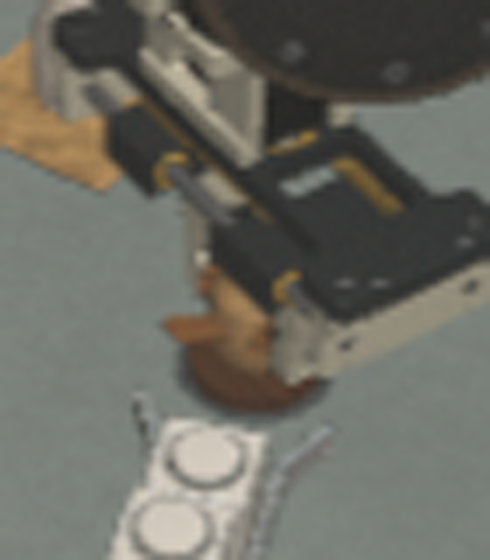

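>>> {"name": "carry_out", "arguments": {
  "series": [
    [[0.4,0,0,0,0,0],[0.7,0,0,0,0,0],[0.7,0,0,0,0,0]]
  ]
}}

```text
clock: 57.28
tool_pos: [0.5119, 0.0118, 0.0199]
orientation: [-54.8, 90.0, 0.4]
force: [-1.6, 0.1, 6.6]
opening: 0.039
```

In contact. I'll release and retreat straight up.

>>> {"name": "carry_out", "arguments": {
  "series": [
    [[0,0,0,0,0,0],[0,0,0,0,0,0],[0,0,0,0,0,0],[0,0,0,0,0,0],[0,0,0,0,0,0],[0,0,0,0,0,0],[0,0,0,0,0,0]]
  ],
  "hand": -0.4
}}

```text
clock: 58.15
tool_pos: [0.5116, 0.0118, 0.0193]
orientation: [141.9, 90.0, -163.0]
force: [0.9, 1.2, -0.8]
opening: 0.0612
```

>>> {"name": "carry_out", "arguments": {
  "series": [
    [[-15,0,0,0,0,0],[-45,0,0,0,0,0],[-85,0,0,0,0,0],[-130,0,0,0,0,0],[-140,-10,-10,0,0,0],[-140,-45,-45,0,0,0],[-140,-85,-85,0,0,0],[-140,-125,-125,0,0,0],[-140,-165,-165,0,0,0],[-140,-200,-200,0,0,0]]
  ]
}}

```text
clock: 59.4
tool_pos: [0.561, -0.269, 0.1595]
orientation: [107.6, 90.0, 162.6]
force: [0.2, 0.0, 0.1]
opening: 0.0614
```

>>> {"name": "carry_out", "arguments": {
  "series": [
    [[0,-30,-30,0,0,0],[0,-60,-60,0,0,0],[0,-60,-60,0,0,0]]
  ]
}}

```text
clock: 59.78
tool_pos: [0.5754, -0.3531, 0.1586]
orientation: [119.2, 89.9, 174.1]
force: [-0.5, -0.3, -0.1]
opening: 0.0614
```

```bash
python3 - <<'E'
from h import *
s=snapshot('side');crop(s,'s31.png',200,130,400,330,3)
t=snapshot('top');crop(t,'t31.png',190,120,350,270,4);crop(t,'t31b.png',280,205,340,265,10);cv2.imwrite('pics/t31c.png',t['color'][:,:,::-1])
E
```

```text
(no output)
```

View pics/s31.png

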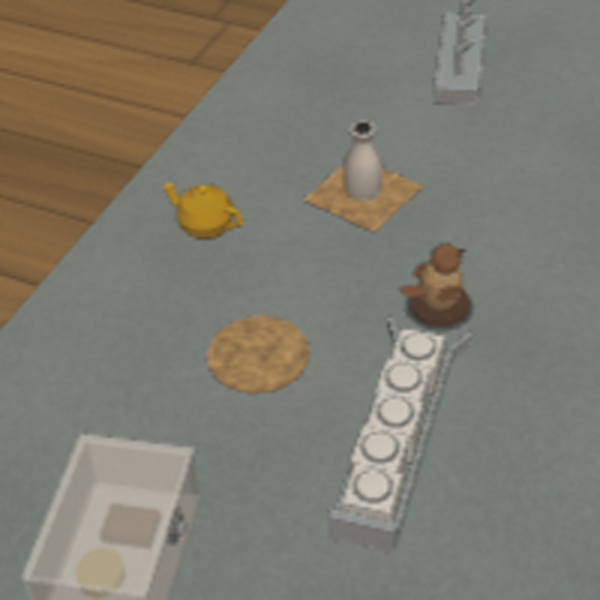

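View pics/t31b.png

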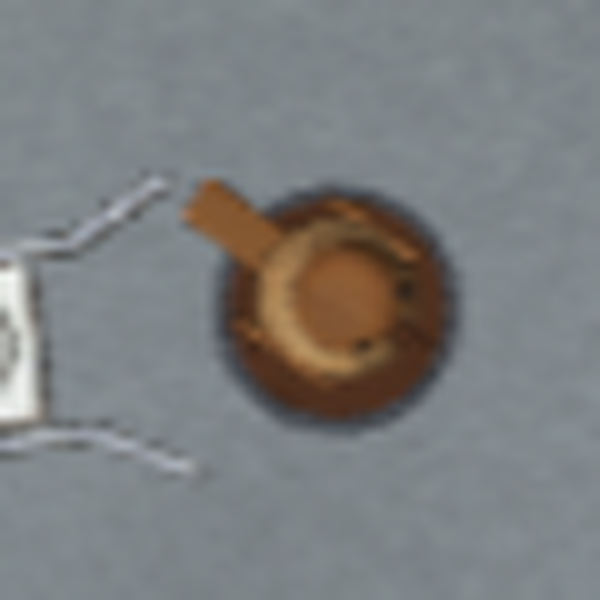

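View pics/t31c.png

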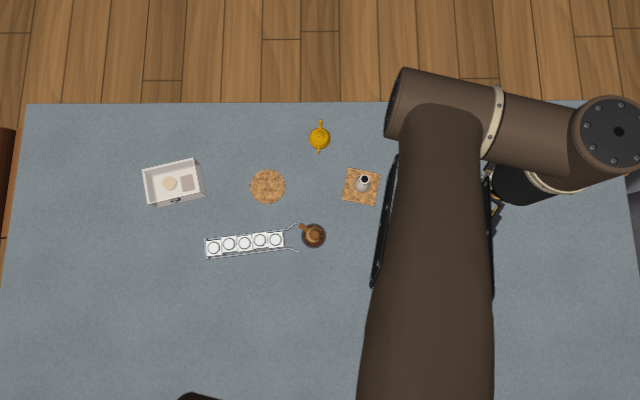

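The robin is upright in the middle of the disc, with an even dark ring around its foot in the top crop. All caps are down, the vase is on its coaster, and the teapot, box and key block haven't moved. I'm handing in.

```bash
python3 - <<'E'
from h import *
print(close_job())
E
```

```text
the job is handed in; nothing more can be done
None
```

The job is done as asked and handed in at about 60 s, with no check failing at the end.

- **Clearing the line:** I stood the vase on the square coaster, about 1.5 mm from its centre, and the robin in the middle of the round one.
- **Candles:** I pushed all five together along the shelf into the rail. The force rose from about 4 N to 17 N against the end stop, and the top view shows them closed up at 38 mm spacing. Two or three sit up to about 3 mm off the channel's centre line, within its free play.
- **Caps:** I pressed each one until it stopped at 46.0 to 46.1 mm above the shelf with 31 to 34 N. Both cameras show them all flush.
- **Robin:** While I pressed the caps it was knocked about 35 mm aside on its coaster but stayed upright. I located it again and stood it on the dark disc; the last picture shows an even dark ring all round its foot.
- **Other objects:** The vase is still on its coaster, and the teapot, clear box and key block look unmoved.

The two cameras disagreed: the side camera read about 5 mm off in y on the coasters. I trusted the top camera, which agreed with the robot's own position.

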